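# Poise the desoldering pump over the faulty joint

### The arm

A 6-joint arm with a two-finger parallel gripper is mounted at the origin on the work surface. World frame = base frame: x ahead of the robot, y to its left, z up, the work surface at z = 0. Lengths are in mm, angles in rad, forces in N, time in s.
With the tool pointing down it reaches from about 400 to 925 mm from the base axis. Payload 12.5 kg.
Tool frame: the origin (TCP) lies between the finger pads; the fingertips stand env.tip_extent ahead of it and the grasp point (between the pads) lies 11 mm behind it (env.tip_extent is the distance from the TCP to the fingertips, in mm); z points along the fingers, y is the line along which they close (so a half turn about z gives the same grasp; the last joint's range is limited). The gripper opens to 95 mm and grips with 3 to 60 N. Pads are 20 mm wide; open, the fingers measure 119 mm over their backs; the gripper's body (75 mm by 180 mm) begins 59 mm behind the grasp point.
Start: joints at [1.027, 0.491, 1.559, -0, 1.092, -0.106], TCP at [264.954, 566.079, 222.661] pointing down, gripper open.
Joint ranges: [-3.1, 3.1], [-0.84, 2.19], [0.05, 2.79], [-1.13, 4.28], [0.06, 2.93], [-2.69, 2.69]. Speed limits (rad/s): [2.22, 2.22, 2.79, 3.14, 3.14, 3.14].

### API

Orientations are given as [roll, pitch, yaw] about the fixed x, y, z axes, in that order (R = Rz(yaw) Ry(pitch) Rx(roll)).
In Python, from cell import env gives the robot as it stands.
- The arm moves only by the tool carry_out, never from a script. Its argument "motion" is a list of rows, each a list of 5 numbers: the shift along the tool's x, y, z in mm, then the turn about the tool's z in degrees, then the closure, from 0 (fully open) to 1 (shut). A call has 1 to 12 rows; each row shifts and turns the commanded pose from where the row before left it, along the tool's axes as they then stand; what a row does not reach is not made up. A row lasts 1/10 s, in which the tool goes at most 50 mm and 8.59 degrees, less where a joint would pass 70% of its speed; a pose out of reach is approached as far as the arm can. A call with a gripper value outside its range is refused whole. The fingers move at their own pace and stop on an object; the grip force is fixed at half the most. Time passes only in rows, so rows that do not move let the fingers close. It gives the time, the measured TCP pose, the force, the opening and the grip force at its end, in the units of the state.
- env.state(): the state, without advancing time (a new reading comes with each control period).
- env.read_camera(name): name is "side" or "top" or "wrist"; returns a dict with "color" (420x560x3 uint8, red, green, blue), "K" (3x3 intrinsics, pixels), "dist" ([k1, k2, p1, p2, k3] as OpenCV has them; the pictures are not rectified), "R" (3x3) and "t" (3): a world point X has camera coordinates R X + t; the wrist camera has in their place "hand_eye" (4x4, takes a point from camera to tool coordinates, whose origin is the TCP and whose axes are the flange's). Camera axes: x right, y down, z forward; pixel columns grow to the right and rows downward; lengths in mm; the calibration is good to about 2 mm. A picture is of the moment at which its call begins: read the wrist's pose just before it. There is no depth.
- env.job_done(): hands the job in; it is judged then, once.
The state is a dict: "t": time; "joints": joint angles; "qvel": joint speeds; "tau": joint torques, N m; "eef_pos": TCP position; "tcp_rot": TCP orientation; "ft_force": force on the tool from outside, world axes, zero at the start; "moment": the same for the moment, N m; "opening": opening from 0.0 (shut) to 1.0 (fully open); "grip_force": force on a finger pad.
Only numpy, scipy, OpenCV 4.12 (cv2) and the standard library are available. Lean on these libraries where they do the work, as an engineer would, in place of code of your own. Each camera call takes 0.05 s, during which the arm holds its last target. There are 200 camera calls.

### The job

Draw the blue-handled desoldering pump out of its slanting tube, turn it upright with the white nozzle straight down, and hold it poised with the nozzle tip about 3 cm directly above the red-ringed solder joint on the board. Do not touch the board or its joints with the pump, and leave the brush and the other things on the bench where they are. Finish still holding the pump there, steady: do not put it down or let go.

Things in the scene. Friction and masses are not known exactly. Their poses are not given: they have to be found in the camera images.
- pump: Desoldering pump, 166 mm long, 90 g, round. Its z axis runs from the nozzle tip (origin) to the plunger knob. Along z: white nozzle 0-22 mm, aluminium barrel 22-90 and blue handle 90-152 (both 20 mm diameter), thin rod 152-160, blue knob 160-166 (18 mm). Starts lying loosely in one of the stand's tubes, nozzle inside, z pointing up out of the tube, whose mouth is at z = 85 mm.
- nozzle (a point): Nozzle tip of the pump (same point and axes as the origin of the pump).
- grip (a point): Point on the pump's axis 125 mm from the nozzle tip, mid handle: a good place to grip, pinching across the 20 mm handle.
- stand: Fixed tool stand; origin under its base (x -75 to 65, y -85 to 85, 12 mm thick). Two tubes (inner diameter 26, outer 32, 85 mm deep) at y = -50 and +50 mm, axes rising toward the stand's +x at 40 degrees above horizontal. Inner floors centred at x -50, z 42 mm; mouths at x 15, z 97 mm (top rim 107 mm). Pump and brush are in the tubes, either way round.
- brush: Black-handled brush, 152 mm long, 20 mm diameter, lying in the other tube of the stand; origin at the bristle tip, z along it to the handle end. Leave alone.
- board: Green circuit board 148 x 120 mm clamped in a fixed low holder between two aluminium jaws (at x = -75 and +75 mm). Origin under the holder's centre. Top of the board 50 mm above the bench, top of the jaws 54 mm; its parts stand at most 13 mm above the board. Three ringed solder joints are on it.
- joint_red: The faulty solder joint, a red ring 18 mm diameter, 2 mm high, with a 9 mm round steel solder pad in its middle, 6 mm high in all. Fixed on the board. Origin at the centre of its underside, on the board's top, z up.
- target (a point): Centre of the top of the solder pad of the red-ringed joint (6 mm above the board).
- joint_w1: Sound joint with a white ring, same size, fixed on the board.
- joint_w2: Another sound joint with a white ring, same size, fixed on the board.
- reel: Solder reel, 56 mm diameter, 42 mm high, standing flat; origin under its centre. Leave alone.
- jar: Amber jar, 52 mm diameter, 70 mm high; origin under its centre. Leave alone.
- meter: Yellow hand multimeter lying flat, 150 x 75 x 41 mm, long side along its x; origin under its centre. Leave alone.
- driver: Orange-handled screwdriver, 170 mm long, lying along its own x, handle to -x; origin under its middle. Leave alone.
- module: Grey module box 60 x 45 x 28 mm; origin under its centre. Leave alone.
Not all that is in view belongs to the job. Leave any turquoise look-alike of the stand alone. There is more than one size of the pump; the one meant has the size given above.

How it is judged (in metres and radians):
On the way:
1. the pump is drawn out of its tube in the gripper: nozzle tip as high as the tube's mouth, the stand not touching the pump (z of nozzle in the frame of stand above 0.085 m and contact force between the fingers and pump above 1 N and contact force between pump and stand below 0.3 N), for 0.1 s.
At the end, for the whole second after the job is handed in: The pump is held between the fingers (over 1 N), nozzle down and within 0.2 rad of upright, the nozzle tip within 15 mm sideways of the centre of the red-ringed joint and 12 to 50 mm above its pad, touching neither board nor stand, and steady (under 0.03 m/s) (horizontal distance between nozzle and target below 0.015 m and z of nozzle in the frame of target between 0.012 and 0.05 m and angle between pump's own z axis and vertical below 0.2 rad and contact force between the fingers and pump above 1 N and contact force between pump and stand below 0.3 N and contact force between pump and board below 0.3 N and linear speed of pump below 0.03 m/s); the arm keeps its last pose, push and grip.
It fails at once if the pump touches the board or one of its joints (contact force between pump and board above 0.5 N or contact force between pump and joint_red above 0.5 N or contact force between pump and joint_w1 above 0.5 N or contact force between pump and joint_w2 above 0.5 N).
It fails at once if the brush in the other tube is displaced by more than 3 cm (distance of brush from where it was at the start of the episode above 0.03 m).
It fails at once if another loose thing (reel, jar, meter, screwdriver, module) is displaced by more than 3 cm (distance of any of reel, jar, meter, driver, module from where it was at the start of the episode above 0.03 m).
It also fails if it takes over 35 s, if anything falls off the work surface, if the arm or the gripper's body presses on something with over 40 N, if the wrist force passes 120 N, or if a joint passes its speed limit or range.

## Working session

There is one attempt and no reset: what is moved stays moved. The work goes in short steps, Python scripts to look and compute and a tool call to move; the robot and the scene stay as the last step left them, time stands still between calls to the robot, and variables do not carry over. Pictures are saved under pics/ and viewed, at most 10 in all, crops included, and the job is handed in when it is done.

Besides the shell and the picture viewer there is one more tool, called after "Emit:" as a command line: name --pt "numbers of a row" for each row, then --argument value for the rest. carry_out: Moves the arm, as the interface text tells. Its arguments: {"type":"object","properties":{"motion":{"type":"array"}},"required":["motion"]}

```bash
ls; mkdir -p pics
python3 - <<'E'
from cell import env
import cv2,pickle
d={}
for n in("top","side"):
    c=env.read_camera(n); d[n]=c; cv2.imwrite(f"pics/{n}0.png",c["color"][:,:,::-1])
    print(n,c["K"],c["dist"],c["R"],c["t"])
pickle.dump(d,open("cams.pkl","wb"))
print(env.tip_extent,env.state())
E
```

```text
pics
top [[454.97830366   0.         279.60312668]
 [  0.         454.97830366 211.67492728]
 [  0.           0.           1.        ]] [-0.07125061  0.          0.          0.          0.        ] [[-0.01838298 -0.99981432  0.0057791 ]
 [-0.99513994  0.01773716 -0.09686013]
 [ 0.09673964 -0.00753159 -0.99528122]] [  18.44363408  483.46889115 1154.22290869]
side [[419.8107054    0.         273.19379909]
 [  0.         419.8107054  216.64837524]
 [  0.           0.           1.        ]] [-0.11978031  0.          0.          0.          0.        ] [[-0.98060702 -0.19596887 -0.00246455]
 [-0.15183471  0.7675956  -0.6226903 ]
 [ 0.12391969 -0.61024028 -0.78246451]] [446.85539489 129.19230715 983.54063836]
8.0 {'t': 0.1, 'joints': array([ 1.02736740e+00,  4.91507575e-01,  1.55938844e+00, -3.50737633e-05,
        1.09171640e+00, -1.05592561e-01]), 'qvel': array([-0.00093693, -0.00323228, -0.00145808,  0.00068789, -0.00094194,
       -0.00263791]), 'tau': array([ 2.68478165e-03, -6.13623333e+01, -2.58608061e+01,  6.94246986e-02,
        4.69306705e-02, -8.04336241e-05]), 'eef_pos': array([264.86063534, 565.87025121, 222.11505574]), 'tcp_rot': array([-3.14057529e+00, -7.65437415e-05,  2.70377243e+00]), 'ft_force': array([ 0.44372032, -1.7679998 , -0.25307128]), 'moment': array([-0.02769448,  0.03083821,  0.03846102]), 'grip_force': 0.0, 'opening': 0.9998323467096278}
```

View pics/top0.png

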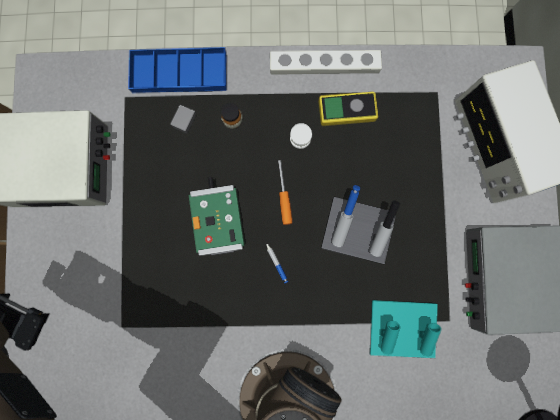

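View pics/side0.png

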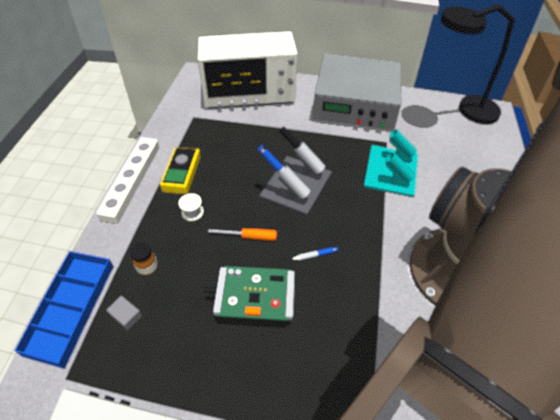

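The top view shows the pump in the stand's left tube, with its blue handle at about (352,195). The brush is in the right tube at about (390,215), and the red joint is on the board at (208,239). The pen-size pump at (277,265) and the turquoise stand are decoys. The side view shows the handle at about (270,157) and the red joint at (275,302). Next I'll measure them.

```bash
cat > h.py <<'E'
import numpy as np,cv2
def und(c,p): return cv2.undistortPoints(np.array(p,float).reshape(-1,1,2),c["K"],c["dist"]).reshape(-1,2)
def ray(c,p):
    n=und(c,p); d=np.c_[n,np.ones(len(n))]@c["R"]; return -c["R"].T@c["t"], d/np.linalg.norm(d,axis=1)[:,None]
def onz(c,p,z):
    o,d=ray(c,p); return o+d*((z-o[2])/d[:,2])[:,None]
def tri(c1,p1,c2,p2):
    a,u=ray(c1,[p1]);b,v=ray(c2,[p2]);u,v=u[0],v[0]
    s=np.linalg.lstsq(np.c_[u,-v],b-a,rcond=None)[0]
    return (a+s[0]*u+b+s[1]*v)/2,np.linalg.norm(a+s[0]*u-b-s[1]*v)
def blob(c,lo,hi,roi):
    h=cv2.cvtColor(c["color"],cv2.COLOR_RGB2HSV); m=cv2.inRange(h,lo,hi)
    k=np.zeros_like(m);x0,y0,x1,y1=roi;k[y0:y1,x0:x1]=m[y0:y1,x0:x1]
    n,l,s,_=cv2.connectedComponentsWithStats(k); i=1+np.argmax(s[1:,4]); y,x=np.where(l==i)
    return np.c_[x,y].astype(float)
def axis(p):
    m=p.mean(0); w=np.linalg.svd(p-m,full_matrices=False)[2][0]; t=(p-m)@w; return m,w,t.min(),t.max()
E
python3 - <<'E'
from h import *
import pickle
d=pickle.load(open("cams.pkl","rb"));T,S=d["top"],d["side"]
B=((105,120,60),(125,255,255))
pt=blob(T,*B,(325,175,380,240));ps=blob(S,*B,(245,135,310,200))
at,as_=axis(pt),axis(ps);print(len(pt),at,len(ps),as_)
N=[]
for c,(m,w,a,b) in((T,at),(S,as_)):
    o,r=ray(c,[m+w*a,m+w*b]);n=np.cross(r[0],r[1]);N.append(n/np.linalg.norm(n))
u=np.cross(*N);u/=np.linalg.norm(u);u*=np.sign(u[2]);print("dir",u,"elev",np.degrees(np.arcsin(u[2])),"yaw",np.degrees(np.arctan2(u[1],u[0])))
for f in(0,at[2],at[3]):
    # point on line seen in top at this axial position
    o,r=ray(T,[at[0]+at[1]*f]);os,_=ray(S,[as_[0]]);s=((os-o)@N[1])/(r[0]@N[1]);print("top pt",o+s*r[0])
for f in(as_[2],as_[3]):
    o,r=ray(S,[as_[0]+as_[1]*f]);ot,_=ray(T,[at[0]]);s=((ot-o)@N[0])/(r[0]@N[0]);print("side pt",o+s*r[0])
R=((0,150,100),(6,255,255))
rt=blob(T,*R,(195,225,225,250));rs=blob(S,*R,(262,290,290,315))
print("red",len(rt),rt.mean(0),len(rs),rs.mean(0),onz(T,[rt.mean(0)],52),onz(S,[rs.mean(0)],52),tri(T,rt.mean(0),S,rs.mean(0)))
# stand plate
g=cv2.cvtColor(T["color"],cv2.COLOR_RGB2HSV);print(g[250,335],g[225,365],g[205,362])
for n,roi in(("top",(310,170,410,275)),("side",(240,115,340,220))):
    x0,y0,x1,y1=roi;cv2.imwrite(f"pics/c_{n}.png",cv2.resize(d[n]["color"][y0:y1,x0:x1,::-1],None,fx=5,fy=5,interpolation=2))
E
python3 -c "
import cv2,numpy as np
a,b=[cv2.resize(cv2.imread(f'pics/c_{n}.png'),(400,420)) for n in('top','side')];cv2.imwrite('pics/c.png',np.hstack([a,b]))"
```

```text
239 (array([351.71548117, 200.10460251]), array([-0.34022627,  0.9403436 ]), np.float64(-16.00144842345683), np.float64(15.01100493511775)) 223 (array([271.58744395, 159.47982063]), array([0.69410229, 0.71987639]), np.float64(-12.836411721581523), np.float64(12.02419855467003))
dir [ 0.73915089 -0.21731155  0.63751992] elev 39.6071336254224 yaw -16.38342105187953
top pt [ 498.16987709 -161.05215496  127.05989048]
top pt [ 529.82685792 -170.37531889  154.34448834]
top pt [ 467.16226869 -151.95182875  100.2960875 ]
side pt [ 515.115357   -166.05011393  141.65577357]
side pt [ 468.58501754 -152.37011921  101.52321276]
red 20 [208.3  238.65] 28 [274.75       303.82142857] [[416.02911357 190.35048258  52.        ]] [[413.49733696 193.83316356  52.        ]] (array([415.15505248, 191.09738178,  46.32496713]), np.float64(2.213862103768794))
[120  14 112] [110  14 108] [110  14 106]
```

View pics/c.png

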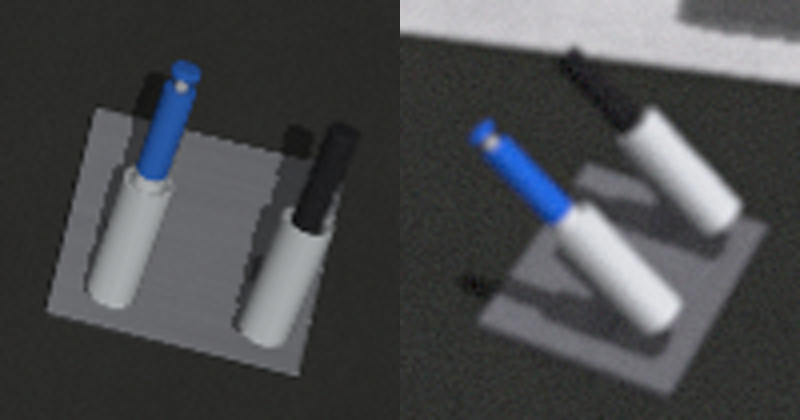

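The crops show the full-size pump's handle starting at the tube mouth, with rod and knob beyond it. The handle measures 62.6 mm against the given 62 mm, at 39.6° elevation. I'll check the stand's pose from its base corners: top-view pixels (333.8,197), (322,248) and (385,263.8).

Run:
```python
from h import *
import pickle
T=pickle.load(open("cams.pkl","rb"))["top"]
P=onz(T,[(333.75,197),(322,248),(385,263.75)],12);print(P)
L=P[0]-P[1];W=P[1]-P[2];print(np.linalg.norm(L),np.linalg.norm(W),np.degrees(np.arctan2(L[1],L[0])),np.degrees(np.arctan2(-W[0],W[1])))
y=np.radians(-14);c=np.array([[np.cos(y),-np.sin(y)],[np.sin(y),np.cos(y)]])
o=((P[0]+P[2])/2)[:2]-c@[-5,0];print("origin",o,"mouth",o+c@[15,50],"grip",o+c@[45.6,50])
t=np.radians(166);R=np.array([[np.cos(t),np.sin(t)],[np.sin(t),-np.cos(t)]])
w=[(264.9,565.9),(450,300),(520,0),(494.5,-160)]
for a,b in zip(w,w[1:]): print(b,R.T@(np.array(b)-a))
```

```text
[[ 521.01746147 -133.30440437   12.        ]
 [ 388.08395437  -98.76826764   12.        ]
 [ 343.90664938 -261.95004243   12.        ]]
137.34650360099778 169.0559845103542 -14.563486785174817 -15.148258529802229
origin [ 437.31353406 -198.83683288] mouth [ 463.96406473 -153.950875  ] grip [ 493.65511396 -161.35368501]
(450, 300) [-243.92877097 -213.22189074]
(520, 0) [-140.49726952 -274.15418519]
(494.5, -160) [ -13.96496228 -161.41632454]
```

Emit:
carry_out --pt "0 0 -10 -5 0" --pt "0 0 -20 -5.1 0" --pt "-27 -23 0 0 0" --pt "-27 -23 0 0 0" --pt "-27 -23 0 0 0" --pt "-27 -23 0 0 0" --pt "-28 -23 0 0 0" --pt "-28 -23 0 0 0" --pt "-28 -23 0 0 0" --pt "-28 -24 0 0 0" --pt "-28 -24 0 0 0"

```text
t: 1.2
eef_pos: [451.0, 298.7, 252.5]
tcp_rot: [-3.141, -0.0, 2.88]
ft_force: [0.7, -0.0, -0.3]
opening: 1.0
grip_force: 0.0
```

Emit:
carry_out --pt "-18 -34 0 0 0" --pt "-18 -34 0 0 0" --pt "-18 -34 0 0 0" --pt "-18 -34 0 0 0" --pt "-18 -34 0 0 0" --pt "-18 -34 0 0 0" --pt "-18 -34 0 0 0" --pt "-19 -34 0 0 0" --pt "-4 -40 0 0 0" --pt "-4 -40 0 0 0" --pt "-4 -40 0 0 0" --pt "-4 -40 0 0 0"

```text
t: 2.4
eef_pos: [493.7, -160.4, 252.4]
tcp_rot: [3.141, -0.0, 2.88]
ft_force: [0.6, 0.6, -0.1]
opening: 1.001
grip_force: 0.0
```

Emit:
carry_out --pt "0 0 0 0 0" --pt "0 0 0 0 0" --pt "0 0 0 0 0"

```text
t: 2.7
eef_pos: [494.3, -158.1, 252.5]
tcp_rot: [3.141, -0.0, 2.88]
ft_force: [0.3, 0.1, -0.4]
opening: 1.0
grip_force: 0.0
```

Emit:
carry_out --pt "0 -2.4 20 0 0" --pt "0 0 30 0 0" --pt "0 0 30 0 0.2" --pt "0 0 30 0 0.3" --pt "0 0 21 0 0.4" --pt "0 0 10 0 0.5" --pt "0 0 0 0 0.5" --pt "0 0 0 0 0.5"

```text
t: 3.5
eef_pos: [494.2, -160.8, 112.3]
tcp_rot: [-3.142, 0.001, 2.881]
ft_force: [-0.2, 0.2, 0.4]
opening: 0.554
grip_force: 0.0
```

Run:
```python
from cell import env
import cv2,numpy as np
a=env.read_camera("side")["color"][90:230,190:377];b=env.read_camera("wrist")["color"]
cv2.imwrite("pics/g1.png",np.hstack([cv2.resize(a,(400,300)),cv2.resize(b,(400,300))])[:,:,::-1])
print(env.state()["eef_pos"],env.state()["ft_force"],env.state()["opening"])
```

```text
[ 494.25861718 -161.17940757  112.70983573] [-0.39269489 -0.12822491  0.26467502] 0.5150600496466159
```

View pics/g1.png

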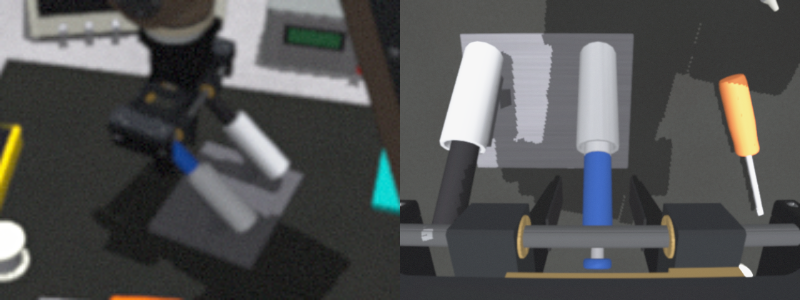

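Both views show the handle centred between the open fingers and lined up, so I'll close the gripper.

Emit:
carry_out --pt "0 0 0 0 0.8" --pt "0 0 0 0 1" --pt "0 0 0 0 1" --pt "0 0 0 0 1" --pt "0 0 0 0 1" --pt "0 0 0 0 1" --pt "0 0 0 0 1"

```text
t: 4.3
eef_pos: [493.8, -161.1, 111.7]
tcp_rot: [3.141, 0.0, 2.88]
ft_force: [0.1, 1.9, 2.4]
opening: 0.203
grip_force: 29.9
```

Emit:
carry_out --pt "-3.8 0 -3.2 0 1" --pt "-7.7 0 -6.4 0 1" --pt "-7.7 0 -6.4 0 1" --pt "-7.7 0 -6.4 0 1" --pt "-7.7 0 -6.4 0 1" --pt "-7.7 0 -6.4 0 1"

```text
t: 4.9
eef_pos: [535.3, -172.4, 147.5]
tcp_rot: [-3.142, 0.0, 2.88]
ft_force: [-0.4, -0.8, -0.4]
opening: 0.2
grip_force: 29.9
```

Emit:
carry_out --pt "-7.7 0 -6.4 0 1" --pt "-7.7 0 -6.4 0 1" --pt "-7.7 0 -6.4 0 1" --pt "-7.7 0 -6.4 0 1" --pt "-5 0 -6.4 0 1" --pt "0 0 -6 0 1" --pt "0 0 0 0 1" --pt "0 0 0 0 1" --pt "0 0 0 0 1"

```text
t: 5.8
eef_pos: [568.8, -181.3, 184.6]
tcp_rot: [3.141, -0.0, 2.88]
ft_force: [-0.6, -0.1, -1.9]
opening: 0.201
grip_force: 29.9
```

Run:
```python
from cell import env
import cv2,numpy as np
a=env.read_camera("side")["color"][90:230,190:377];b=env.read_camera("top")["color"][150:290,280:467]
cv2.imwrite("pics/g2.png",np.hstack([cv2.resize(a,(400,300)),cv2.resize(b,(400,300))])[:,:,::-1])
print(env.state()["eef_pos"],env.state()["ft_force"],env.state()["opening"])
```

```text
[ 568.91803309 -181.29989783  184.60390217] [-0.73881803 -0.11808832 -0.76328832] 0.2029697625868681
```

View pics/g2.png

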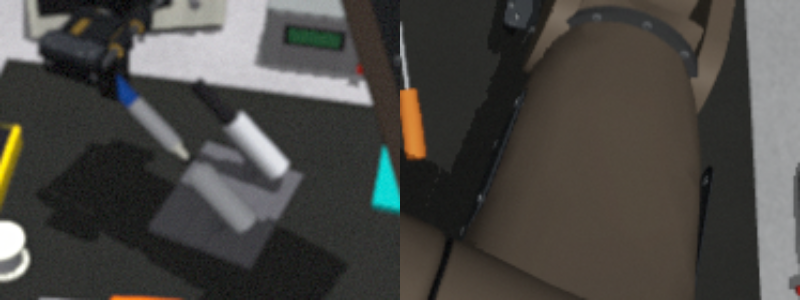

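The side view shows the pump fully out of the tube, with the nozzle tip at about (185,157) just clear of the mouth, so the on-the-way condition is met. The tool can't tilt. I'll put the tip about 12 mm back inside the mouth and use the upper rim to swing the pump upright in the fingers.

Emit:
carry_out --pt "0 0 8 0 1" --pt "7 0 4.5 0 1" --pt "7 0 4.5 0 1" --pt "7 0 4.5 0 1" --pt "6 0 4.5 0 1" --pt "0 0 0 0 1"

```text
t: 6.5
eef_pos: [542.1, -174.1, 158.3]
tcp_rot: [3.141, -0.001, 2.88]
ft_force: [-0.2, -0.5, -0.5]
opening: 0.207
grip_force: 29.9
```

Emit:
carry_out --pt "5 0 -7 0 1" --pt "5 0 -7 0 1" --pt "5.5 0 -6.5 0 1" --pt "5.5 0 -6 0 1" --pt "0 0 0 0 1"

```text
t: 7.0
eef_pos: [522.7, -169.0, 186.7]
tcp_rot: [-3.141, 0.002, 2.88]
ft_force: [1.1, -0.3, -1.3]
opening: 0.206
grip_force: 30.0
```

Run:
```python
from cell import env
import cv2,numpy as np
a=env.read_camera("side")["color"][90:230,190:377];b=env.read_camera("wrist")["color"]
cv2.imwrite("pics/g3.png",np.hstack([cv2.resize(a,(400,300)),cv2.resize(b,(400,300))])[:,:,::-1])
print(env.state()["eef_pos"],env.state()["ft_force"],env.state()["moment"],env.state()["opening"])
```

```text
[ 522.84430688 -169.04780591  185.83736258] [1.26556726 0.11202579 0.07551975] [-0.09018217 -0.18976217  0.01225906] 0.20623860827524051
```

View pics/g3.png

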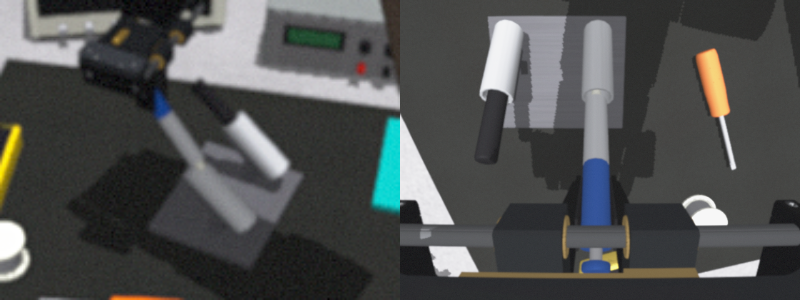

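The nozzle is engaged at the mouth, at about (200,165) in the side view. The pump has already steepened, and the force is only about 1 N. I'll carry on round the arc.

Emit:
carry_out --pt "6 0 -4 0 1" --pt "6.5 0 -4 0 1" --pt "6.5 0 -3.5 0 1" --pt "6.5 0 -3.3 0 1" --pt "7 0 -2.5 0 1" --pt "7 0 -2.2 0 1" --pt "7 0 -1.7 0 1" --pt "7.5 0 -1.3 0 1" --pt "0 0 0 0 1"

```text
t: 8.0
eef_pos: [469.9, -154.8, 208.2]
tcp_rot: [3.142, 0.0, 2.88]
ft_force: [3.1, -1.4, -0.1]
opening: 0.197
grip_force: 30.0
```

Emit:
carry_out --pt "6 0 -0.5 0 1" --pt "6 0 -0.2 0 1" --pt "6 0 0 0 1" --pt "6 0 0 0 1" --pt "0 0 0 0 1"

```text
t: 8.5
eef_pos: [446.1, -148.3, 208.2]
tcp_rot: [3.141, -0.002, 2.88]
ft_force: [0.2, 0.3, 0.3]
opening: 0.012
grip_force: 0.0
```

Run:
```python
from cell import env
import cv2,numpy as np
a=env.read_camera("side")["color"][90:230,190:377];b=env.read_camera("wrist")["color"]
cv2.imwrite("pics/g4.png",np.hstack([cv2.resize(a,(400,300)),cv2.resize(b,(400,300))])[:,:,::-1])
print(env.state()["eef_pos"],env.state()["ft_force"],env.state()["moment"],env.state()["opening"])
```

```text
[ 447.02808988 -148.66210289  208.39255498] [-0.29913339 -0.47350233 -0.25415807] [-0.00145466  0.06486242 -0.02416259] 0.0032369186896741295
```

View pics/g4.png

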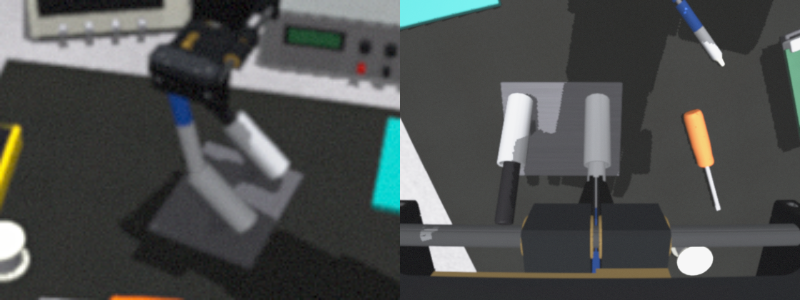

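The fingers have closed on nothing and the pump slipped out of the pads. I'll measure where it is now and whether it's moving.

```bash
cat > pl.py <<'E'
from h import *
from cell import env
u=np.array([np.cos(np.radians(-15)),np.sin(np.radians(-15)),0]);nv=np.array([-u[1],u[0],0]);M=np.array([464.2,-152.5,0])
def pose(c,roi=(245,95,300,200)):
    p=blob(c,(100,100,40),(125,255,255),roi);m,w,a,b=axis(p)
    o,d=ray(c,[m,m+w*a,m+w*b]);X=o+d*(((M-o)@nv)/(d@nv))[:,None]
    q=np.c_[(X-M)@u+15,X[:,2]];e=q[2]-q[1];return len(p),q.round(1).tolist(),np.degrees(np.arctan2(e[1],e[0])).round(1)
E
python3 - <<'E'
from pl import *
im=[env.read_camera("side") for _ in range(2)]
for c in im: print(pose(c))
s=env.state();print(s["t"],s["eef_pos"],s["ft_force"],((s["eef_pos"]-M)@u)+15)
cv2.imwrite("pics/g5.png",cv2.resize(im[1]["color"][90:230,190:377],(748,560),interpolation=2)[:,:,::-1])
E
```

```text
(225, [[87.9, 130.3], [115.5, 144.5], [60.7, 116.4]], np.float64(-152.8))
(231, [[87.8, 129.4], [115.9, 143.9], [60.1, 115.2]], np.float64(-152.8))
8.7 [ 447.38794355 -148.79888543  208.4165956 ] [ 0.65688188 -0.12159238  0.48649995] -2.197118457369271
```

View pics/g5.png

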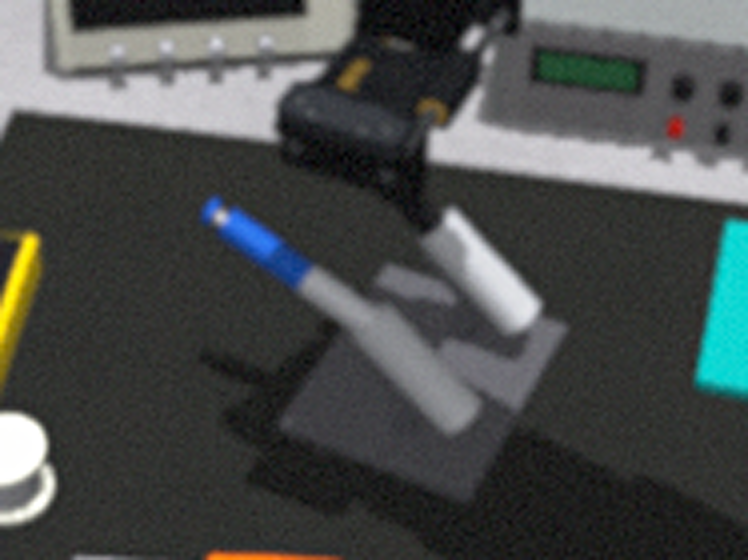

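By luck the pump fell back into its tube. In the side crop its knob is at (212,210) and the barrel enters the mouth at about (370,310). I'll lift, open, let it settle and measure again.

Emit:
carry_out --pt "0 0 -20 0 0" --pt "0 0 -20 0 0" --pt "-20 0 0 0 0" --pt "-20 0 0 0 0" --pt "0 0 0 0 0" --pt "0 0 0 0 0"

```text
t: 9.3
eef_pos: [485.6, -158.9, 248.0]
tcp_rot: [3.141, -0.001, 2.88]
ft_force: [0.1, 1.2, -0.7]
opening: 0.453
grip_force: 0.0
```

Run:
```python
from pl import *
c=env.read_camera("side")
print(pose(c)); s=env.state();print(s["t"],s["eef_pos"],s["tcp_rot"],((s["eef_pos"]-M)@u)+15,s["opening"])
b=env.read_camera("wrist")["color"]
cv2.imwrite("pics/g6.png",np.hstack([cv2.resize(c["color"][90:230,190:377],(400,300)),cv2.resize(b,(400,300))])[:,:,::-1])
```

```text
(219, [[87.3, 128.0], [115.4, 141.6], [59.8, 114.8]], np.float64(-154.2))
9.35 [ 485.37435886 -158.869642    248.11432829] [ 3.14134008e+00 -1.29712291e-03  2.88021170e+00] 37.10144474251881 0.4952263846710355
```

View pics/g6.png

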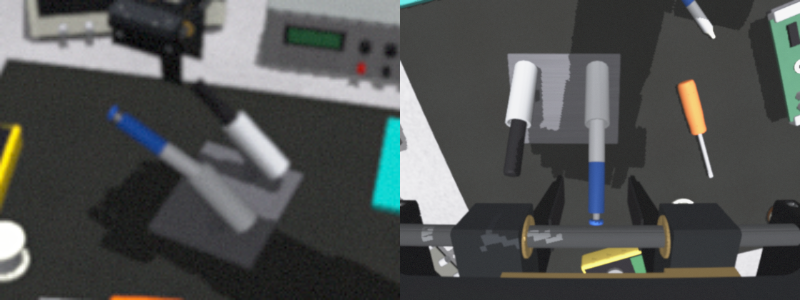

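The pump is at rest in the tube at about 26° elevation, centred on the fingers (wrist view, x ≈ 597). I'll re-grip mid-handle, draw it out, and this time turn it against the mouth's lower outer lip, where nothing lies below to wedge the tip.

Emit:
carry_out --pt "-27 0 10 0 0.4" --pt "-27 0 20 0 0.4" --pt "0 0 30 0 0.4" --pt "0 0 35 0 0.4" --pt "0 0 24 0 0.5" --pt "0 0 10 0 0.6" --pt "0 0 0 0 0.8" --pt "0 0 0 0 1" --pt "0 0 0 0 1" --pt "0 0 0 0 1" --pt "0 0 0 0 1" --pt "0 0 0 0 1"

```text
t: 10.6
eef_pos: [538.9, -173.2, 120.2]
tcp_rot: [3.142, 0.002, 2.88]
ft_force: [2.9, 0.3, 3.1]
opening: 0.205
grip_force: 30.0
```

Emit:
carry_out --pt "-4.5 0 -2.2 0 1" --pt "-9 0 -4.4 0 1" --pt "-9 0 -4.4 0 1" --pt "-9 0 -4.4 0 1" --pt "-9 0 -4.4 0 1" --pt "-9 0 -4.4 0 1" --pt "-9 0 -4.4 0 1" --pt "0 0 0 0 1"

```text
t: 11.4
eef_pos: [596.0, -188.6, 148.6]
tcp_rot: [-3.141, 0.002, 2.88]
ft_force: [-0.3, 0.0, -0.6]
opening: 0.201
grip_force: 30.0
```

```bash
cat > st.py <<'E'
from pl import *
def tip(c,s):
    # pump silhouette tip in side view: nozzle/barrel pale pixels on dark mat are unsure, so report blue pose only
    return pose(c)
s=env.state();c=env.read_camera("side")
try: print(pose(c,(235,85,300,200)))
except Exception as e: print(e)
print(round(s["t"],2),"grasp",(((s["eef_pos"]-M)@u)+15).round(1),(s["eef_pos"][2]+11).round(1),((s["eef_pos"]-M)@nv).round(1),s["ft_force"].round(1),s["moment"].round(2),s["opening"].round(3))
cv2.imwrite("pics/last.png",c["color"][:,:,::-1])
E
python3 st.py
```

```text
(113, [[132.7, 152.5], [145.4, 170.7], [122.4, 137.6]], np.float64(-124.8))Traceback (most recent call last):
  File "st.py", line 8, in <module>
    print(round(s["t"],2),"grasp",(((s["eef_pos"]-M)@u)+15).round(1),(s["eef_pos"][2]+11).round(1),((s["eef_pos"]-M)@nv).round(1),s["ft_force"].round(1),s["moment"].round(2),s["opening"].round(3))
                                                                                                                                                                              ^^^^^^^^^^^^^^^^^^
AttributeError: 'float' object has no attribute 'round'
```

Emit:
carry_out --pt "-10 0 -5 0 1" --pt "-10 0 -5 0 1" --pt "0 0 0 0 1"

```text
t: 11.75
eef_pos: [614.6, -193.6, 158.3]
tcp_rot: [-3.142, 0.001, 2.88]
ft_force: [-0.9, -0.5, -1.2]
opening: 0.205
grip_force: 30.0
```

```bash
cat > st.py <<'E'
from pl import *
s=env.state();c=env.read_camera("side")
cv2.imwrite("pics/last.png",c["color"][:,:,::-1])
X=s["eef_pos"]-M;print(round(s["t"],2),"grasp",round(X@u+15,1),round(X[2]+11,1),round(X@nv,1),s["ft_force"].round(1),round(s["opening"],3))
def toplane(p):
    o,d=ray(c,p);Y=o+d*(((M+nv*(X@nv)-o)@nv)/(d@nv))[:,None];return np.c_[(Y-M)@u+15,Y[:,2]]
# sample brightness along rays from grasp at each elevation, in the pump's plane, s=grasp-30..-105
g=np.array([X@u+15,X[2]+11]);V=cv2.GaussianBlur(c["color"],(3,3),0).max(2).astype(float)
def px(q):
    W=M+nv*(X@nv)+np.outer(q[:,0]-15,u)+np.outer(q[:,1],[0,0,1])
    return cv2.projectPoints(W,cv2.Rodrigues(c["R"])[0],c["t"],c["K"],c["dist"])[0].reshape(-1,2)
def prof(th,ls):
    q=g-np.outer(ls,[np.cos(th),np.sin(th)]);p=px(q);return cv2.remap(V.astype(np.float32),p[:,0].astype(np.float32)[None],p[:,1].astype(np.float32)[None],1)[0]
for th in range(16,112,4): print(th,prof(np.radians(th),np.arange(30,150,8)).round().astype(int))
E
python3 st.py
```

```text
11.75 grasp 170.9 169.3 -0.8 [-0.9 -0.5 -1.2] 0.205
16 [136 139 141 135 129 120 114 103  95  84  67  49  49  48  50]
20 [141 145 151 150 148 145 145 143 139 137 127  82  61  51  49]
24 [142 147 156 155 155 155 155 156 155 158 177 161 128  52  50]
28 [142 146 153 152 151 151 150 148 149 148 160 137 106  52  52]
32 [142 144 146 142 140 136 132 129 121 115  99  63  54  50  52]
36 [140 139 136 129 121 112 101  93  81  69  59  51  49  51  49]
40 [136 129 122 109  97  81  68  58  54  51  49  50  49  51  49]
44 [130 118 104  85  71  58  50  48  50  51  51  50  53  49  51]
48 [122 104  84  64  55  50  50  42  46  51  51  50  50  48  44]
52 [113  89  68  53  51  50  48  34  36  50  50  51  49  40  34]
56 [100  74  56  48  51  49  42  31  31  48  51  47  40  28  31]
60 [87 61 51 47 51 46 37 29 29 44 47 40 30 29 31]
64 [76 53 49 49 51 42 31 29 30 36 41 32 29 29 29]
68 [66 49 50 52 50 40 31 28 30 30 30 26 28 28 30]
72 [57 49 51 53 48 37 28 29 29 29 31 30 29 29 27]
76 [48 49 51 51 47 36 28 29 30 29 30 31 30 29 30]
80 [40 48 51 48 47 34 29 29 27 27 27 29 28 30 28]
84 [33 47 50 49 46 33 29 29 27 27 30 29 29 28 30]
88 [31 47 49 49 48 34 29 28 29 28 26 31 27 29 28]
92 [31 48 50 49 49 42 31 31 27 29 30 28 30 30 29]
96 [32 46 48 48 46 49 39 31 27 27 28 29 28 29 28]
100 [31 46 47 49 48 49 47 36 29 29 28 27 29 29 27]
104 [29 46 47 50 49 47 49 39 27 30 32 29 28 30 29]
108 [27 47 49 50 50 49 49 45 39 35 34 31 27 27 28]
```

The brightness profile works as a gauge: the pump is at 25.5° with its tip 127 mm from the grasp. Next I'll lower it and bring the nozzle under the lip.

Emit:
carry_out --pt "0 0 16 0 1" --pt "0 0 16 0 1" --pt "0 0 16 0 1" --pt "15 0 0 0 1" --pt "15 0 0 0 1" --pt "15 0 0 0 1" --pt "0 0 0 0 1"

```text
t: 12.5
eef_pos: [568.8, -181.1, 109.9]
tcp_rot: [3.141, -0.002, 2.88]
ft_force: [0.2, -0.8, -1.7]
opening: 0.202
grip_force: 30.0
```

Emit:
carry_out --pt "4 0 -9 0 1" --pt "4 0 -9 0 1" --pt "4.5 0 -9 0 1" --pt "4.5 0 -6 0 1" --pt "5 0 -5 0 1" --pt "5.5 0 -4.5 0 1" --pt "5.5 0 -4.5 0 1" --pt "0 0 0 0 1"

```text
t: 13.3
eef_pos: [538.3, -173.1, 157.9]
tcp_rot: [-3.142, 0.001, 2.88]
ft_force: [2.2, -0.6, -1.7]
opening: 0.204
grip_force: 30.0
```

```bash
python3 st.py
```

```text
13.3 grasp 91.9 168.9 -0.8 [ 2.2 -0.6 -1.7] 0.204
16 [ 50  50  50  52  50  51  49  56 117 121 123 115 103  84  63]
20 [ 53  50  50  51  49  51  50  61 115 117 109  82  68  65  62]
24 [61 51 49 50 48 51 51 58 96 88 78 66 67 66 68]
28 [ 72  56  50  51  48  50  50  53  70  72  75  69  78  93 109]
32 [ 86  69  56  52  48  49  49  49  66  93 113 109 113 119 122]
36 [100  88  74  62  52  53  48  39  77 118 134 136 135 133 134]
40 [112 107  98  85  71  64  52  36  87 131 140 142 143 145 145]
44 [122 124 122 114 104  97  85  69  90 127 140 142 142 143 141]
48 [129 133 136 133 131 128 127 121 121 129 134 135 132 132 130]
52 [133 137 143 142 143 142 141 142 143 142 132 119 110 102  95]
56 [136 137 143 145 143 143 140 141 143 140 139 116  79  66  62]
60 [135 136 140 140 137 135 132 129 125 119 105  81  66  64  65]
64 [133 134 135 131 125 115 106  95  83  74  61  55  63  64  64]
68 [125 129 126 116 102  82  63  48  41  38  37  32  52  65  65]
72 [111 121 110  93  73  50  35  29  27  27  28  29  31  47  64]
76 [ 93 108  90  70  52  34  30  30  29  29  29  31  29  28  39]
80 [70 91 70 56 44 30 30 31 30 29 28 28 31 29 28]
84 [50 72 55 50 45 29 29 28 29 30 30 29 30 28 27]
88 [36 57 51 48 45 30 27 29 30 30 30 28 29 27 26]
92 [28 48 50 49 47 32 28 29 29 26 29 30 29 28 29]
96 [29 48 50 49 48 36 28 29 29 30 28 29 28 32 29]
100 [29 48 49 49 51 50 39 32 30 29 28 28 29 29 28]
104 [29 47 50 49 48 52 49 37 27 30 26 31 29 28 29]
108 [28 47 49 49 49 51 50 41 31 29 30 30 28 27 27]
```

The pump is at about 55.5°, exactly as planned. I'll carry on in the same way.

Emit:
carry_out --pt "6 0 -4 0 1" --pt "6 0 -3.6 0 1" --pt "6 0 -3.4 0 1" --pt "6.4 0 -3.2 0 1" --pt "0 0 0 0 1"

```text
t: 13.85
eef_pos: [514.4, -166.7, 171.8]
tcp_rot: [3.142, -0.0, 2.88]
ft_force: [1.8, -0.2, -0.7]
opening: 0.204
grip_force: 30.0
```

```bash
python3 st.py | grep -E "^(13|14|15|52|56|60|64|68|72|76|80|84) "
```

```text
52 [ 85  72  59  53  51  49  45  72 118 137 141 142 144 144 145]
56 [100  91  78  69  64  57  43  61 119 139 143 143 142 143 141]
60 [111 112 104  99  94  90  75  69 103 136 140 138 136 131 126]
64 [117 126 123 124 122 125 120 115 120 130 130 125 116 102  86]
68 [117 132 134 136 135 136 137 136 136 137 131 120  87  68  64]
72 [108 135 138 136 138 137 136 134 133 133 123 107  86  64  65]
76 [ 97 134 137 134 131 129 124 118 110 100  81  57  63  66  66]
80 [ 83 130 131 127 120 108  95  76  59  44  34  32  38  58  64]
84 [ 73 123 121 111  97  78  57  37  29  29  28  28  29  29  40]
```

Emit:
carry_out --pt "6 0 -2.4 0 1" --pt "6 0 -2 0 1" --pt "5.7 0 -1.6 0 1" --pt "0 0 0 0 1"

```text
t: 14.3
eef_pos: [497.4, -162.2, 177.7]
tcp_rot: [-3.142, 0.0, 2.88]
ft_force: [2.1, -0.5, 0.7]
opening: 0.201
grip_force: 30.0
```

```bash
python3 st.py | grep -E "grasp|^(64|68|72|76|80|84|88|92|96) "
```

```text
14.3 grasp 49.6 188.7 -0.7 [ 2.1 -0.5  0.7] 0.201
64 [ 67  65  56  53  50  50  58  82 131 141 143 144 142 140 138]
68 [ 75  83  76  74  62  57  47  66 114 140 140 138 135 129 119]
72 [ 80 102 101 103  97  91  86  87  97 131 134 128 115  99  79]
76 [ 79 115 120 125 125 123 125 125 125 127 125 118  86  68  61]
80 [ 76 120 130 133 132 131 133 133 131 133 128 126 102  66  66]
84 [ 75 122 132 134 130 129 128 125 123 117 103  71  65  63  65]
88 [ 74 123 129 129 125 117 108  95  78  65  47  34  33  48  61]
92 [ 74 122 123 119 107  90  71  50  34  32  28  28  26  27  30]
96 [ 70 119 114  97  76  59  51  37  27  30  29  29  29  28  29]
```

Emit:
carry_out --pt "5 0 -1 0 1" --pt "5 0 -0.8 0 1" --pt "5 0 -0.6 0 1" --pt "4 0 -0.2 0 1" --pt "0 0 0 0 1"

```text
t: 14.85
eef_pos: [478.5, -157.0, 179.7]
tcp_rot: [3.141, -0.002, 2.88]
ft_force: [1.3, 0.5, -0.1]
opening: 0.155
grip_force: 26.9
```

```bash
python3 st.py | grep -E "grasp|^(76|80|84|88|92|96|100|104) "
```

```text
14.85 grasp 30.0 190.7 -0.7 [ 1.3  0.5 -0.1] 0.155
76 [ 43  50  49  49  54  60  70 117 140 144 142 139 134 125 108]
80 [ 49  56  54  54  52  50  59  85 130 140 136 129 115  92  71]
84 [ 61  72  70  73  74  69  72  84 104 130 126 109  86  66  63]
88 [ 76  96  98 104 109 112 112 119 122 125 124 117  87  65  66]
92 [ 85 113 117 122 125 127 129 127 127 126 124 115 101  73  66]
96 [ 87 120 125 127 128 128 126 123 117 107  88  53  38  45  56]
100 [ 87 122 126 127 125 121 109  90  70  51  37  31  30  30  29]
104 [ 85 123 125 122 111  93  73  58  48  42  34  28  26  28  27]
```

```bash
python3 st.py | grep -E "grasp|^(80|84|88|92|96|100|104|108) "; python3 -c "
from cell import env;s=env.state();print(s['opening'],s['grip_force'],s['t'],s['qvel'].round(3))"
```

```text
14.9 grasp 30.3 190.6 -0.7 [ 1.4 -0.2  0. ] 0.153
80 [ 47  58  55  55  54  51  58  84 129 139 137 129 116  91  70]
84 [ 58  73  72  76  77  72  74  85 103 129 125 110  84  65  62]
88 [ 71  94 100 105 111 113 115 119 122 125 124 118  89  64  64]
92 [ 81 111 119 122 127 128 127 130 128 126 123 113  99  73  64]
96 [ 84 119 126 128 128 128 126 122 118 105  85  50  35  45  56]
100 [ 86 122 127 127 124 117 108  89  68  49  34  28  31  31  29]
104 [ 84 121 126 121 112  91  71  56  47  41  31  31  30  29  28]
108 [ 81 120 119 108  84  62  49  49  51  51  41  31  30  35  30]
0.15265516306732915 26.900934632867575 14.95 [ 0.001  0.003 -0.007  0.004 -0.001  0.   ]
```

The nozzle is down, but the pump has crept about 13 mm toward the pad edge. It is still steady, leaning about 84° with a 27 N grip. I'll back off the lip gently to unload it and check.

Emit:
carry_out --pt "-1.5 0 0 0 1" --pt "-3 0 0 0 1" --pt "-4 0 -1 0 1" --pt "-4 0 -3 0 1" --pt "-3 0 -6 0 1" --pt "0 0 -8 0 1" --pt "0 0 -8 0 1" --pt "0 0 -5 0 1" --pt "0 0 0 0 1"

```text
t: 15.85
eef_pos: [494.9, -161.5, 211.9]
tcp_rot: [-3.141, 0.002, 2.88]
ft_force: [0.3, 0.1, -0.4]
opening: 0.004
grip_force: 0.0
```

```bash
cat >> st.py <<'E'
print("--- centre offset in x (mm) vs distance below grasp")
import sys
r=[]
for L in range(26,150,6):
    xs=np.arange(-30,45,1.);p=px(np.c_[g[0]+xs,np.full(len(xs),g[1]-L)]).astype(np.float32)
    v=cv2.remap(V.astype(np.float32),p[:,0][None],p[:,1][None],1)[0];m=v>90
    if m.any(): r.append((L,xs[m].mean().round(1),int(m.sum())))
print(r)
print(env.state()['grip_force'])
E
python3 st.py | grep -E "grasp|^(80|84|88|92|96|100|104|108) |\(|^[0-9.]*$"
```

```text
15.85 grasp 46.9 222.9 -0.8 [ 0.3  0.1 -0.4] 0.004
80 [ 51  49  51  51  50  49  50  50  52  49  34  31  49  84 114]
84 [51 50 51 52 50 49 49 51 50 51 44 32 27 34 53]
88 [50 51 50 50 49 50 50 50 50 50 51 43 31 28 31]
92 [49 52 50 50 49 48 50 50 49 49 49 42 30 28 30]
96 [49 51 49 52 50 49 49 49 50 50 50 45 29 28 27]
100 [50 50 51 51 50 48 50 49 49 48 50 48 46 38 30]
104 [50 49 52 51 49 50 50 48 48 49 49 50 52 46 35]
108 [51 49 50 52 50 49 50 48 49 49 50 51 52 50 46]
--- centre offset in x (mm) vs distance below grasp
[(122, np.float64(-30.0), 1), (128, np.float64(-28.5), 4), (134, np.float64(-27.0), 7), (140, np.float64(-26.0), 9), (146, np.float64(-26.0), 9)]
0.0
```

It has dropped. I'll open, lift clear, and locate it with my last picture.

Emit:
carry_out --pt "0 0 -30 0 0" --pt "30 0 -30 0 0" --pt "40 0 0 0 0" --pt "40 0 0 0 0" --pt "40 0 0 0 0"

```text
t: 16.4
eef_pos: [348.1, -122.0, 270.6]
tcp_rot: [3.141, -0.0, 2.88]
ft_force: [-0.0, 0.8, -0.2]
opening: 0.367
grip_force: 0.0
```

Run:
```python
from pl import *
import pickle
a=env.read_camera("side");s=env.state();b=env.read_camera("wrist");t=env.read_camera("top")
pickle.dump((a,b,t,s),open("f.pkl","wb"))
print(s["eef_pos"],s["tcp_rot"],s["t"])
A=cv2.resize(a["color"][70:270,180:447],(400,300),interpolation=2);B=cv2.resize(b["color"],(400,300));C=cv2.resize(t["color"][120:300,240:480],(400,300),interpolation=2)
cv2.imwrite("pics/g7.png",np.vstack([np.hstack([A,B]),np.hstack([C,C*0])])[:,:,::-1])
```

```text
[ 343.24423721 -119.86217034  270.2496978 ] [ 3.14091437 -0.00346775  2.88088928] 16.45
```

View pics/g7.png

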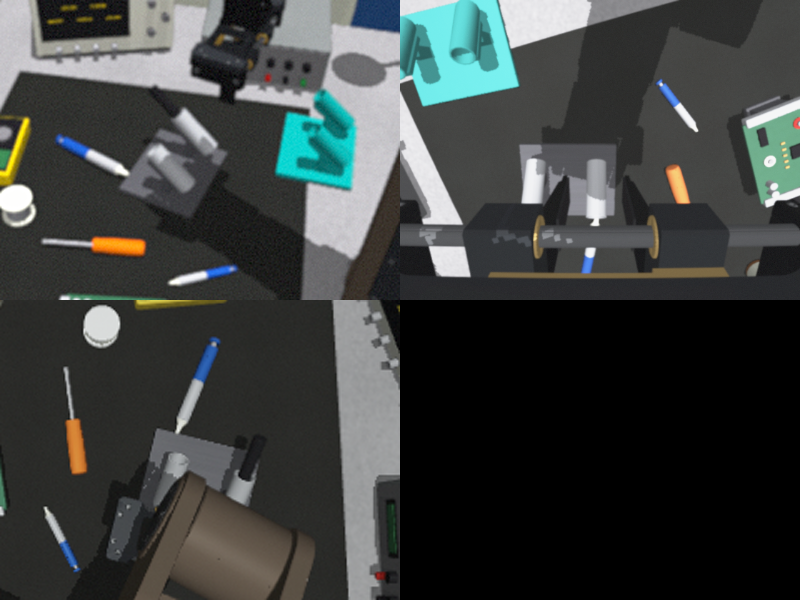

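The last view shows the pump lying on the bench in front of the stand. Its handle points away, with the knob at top pixel ≈ (368,144) and side pixel ≈ (219,163). The brush hasn't moved. The creep comes from the long line contact on the handle, which makes the pump pivot about the pad's far edge. Gripping the 6 mm knob keeps the pivot central and lets gravity help, so I'll measure where the knob is.

Run:
```python
from pl import *
import pickle
a,b,t,s=pickle.load(open("f.pkl","rb"))
for n,c,roi in(("side",a,(205,145,262,190)),("top",t,(340,135,385,185))):
    h=cv2.cvtColor(c["color"],cv2.COLOR_RGB2HSV);m=cv2.inRange(h,(100,100,40),(125,255,255));x0,y0,x1,y1=roi
    y,x=np.where(m[y0:y1,x0:x1]>0);p=np.c_[x+x0,y+y0].astype(float);mm,w,lo,hi=axis(p)
    E=onz(c,[mm+w*lo,mm+w*hi],10);E=E[np.argsort(E[:,0])];d=E[1]-E[0]
    print(n,len(p),E.round(1).tolist(),np.linalg.norm(d),np.degrees(np.arctan2(d[1],d[0])))
    # white nozzle end: bright low-sat pixels along axis
```

```text
side 204 [[598.5, -205.2, 10.0], [668.1, -236.5, 10.0]] 76.3111366731811 -24.245005475262037
top 209 [[598.5, -202.7, 10.0], [667.4, -233.7, 10.0]] 75.55487780006627 -24.226433861130776
```

Emit:
carry_out --pt "0 0 0 4.6 0.3" --pt "0 0 0 4.6 0.3" --pt "-42.7 3.5 0 0 0.3" --pt "-42.7 3.5 0 0 0.3" --pt "-42.7 3.5 0 0 0.3" --pt "-42.7 3.5 0 0 0.3" --pt "-42.7 3.5 20 0 0.3" --pt "-42.7 3.5 30 0 0.3" --pt "-42.7 3.5 40 0 0.3" --pt "-42.4 3.6 40 0 0.3" --pt "0 0 40 0 0.3" --pt "0 0 20 0 0.3"

```text
t: 17.75
eef_pos: [659.0, -231.7, 88.4]
tcp_rot: [3.141, -0.005, 2.72]
ft_force: [0.1, -0.2, 0.2]
opening: 0.697
grip_force: 0.0
```

Run:
```python
from cell import env
import numpy as np
s=env.state();e=s["eef_pos"];y=s["tcp_rot"][2];d=np.array([666-e[0],-234.2-e[1]])
print(e,np.degrees(y),s["opening"],s["t"],"tool dx,dy",d@[np.cos(y),np.sin(y)],d@[np.sin(y),-np.cos(y)],"dz",e[2]-10)
```

```text
[ 659.04090145 -231.70765922   88.38216125] 155.82573423299593 0.697328039377551 17.75 tool dx,dy -7.3694611580184475 0.5760707180243628 dz 78.38216125294981
```

Emit:
carry_out --pt "-7 0 20 0 0.3" --pt "0 0 30 0 0.4" --pt "0 0 10 0 0.4" --pt "0 0 0 0 0.4" --pt "0 0 0 0 0.4"

```text
t: 18.25
eef_pos: [666.1, -235.1, 34.5]
tcp_rot: [3.142, 0.001, 2.72]
ft_force: [-1.0, -0.5, 0.2]
opening: 0.602
grip_force: 0.0
```

Emit:
carry_out --pt "0 0 14 0 0.5" --pt "0 0 8 0 0.6" --pt "0 0 2 0 0.7" --pt "0 0 0 0 0.8" --pt "0 0 0 0 1" --pt "0 0 0 0 1" --pt "0 0 0 0 1" --pt "0 0 0 0 1" --pt "0 0 0 0 1"

```text
t: 19.15
eef_pos: [665.7, -235.0, 10.1]
tcp_rot: [3.142, 0.001, 2.72]
ft_force: [0.9, -0.0, 1.7]
opening: 0.175
grip_force: 30.0
```

Emit:
carry_out --pt "0 0 -4 0 1" --pt "0.5 0 -8 0 1" --pt "1.5 0 -10 0 1" --pt "3 0 -15 0 1" --pt "3 0 -13 0 1" --pt "0 0 0 0 1"

```text
t: 19.75
eef_pos: [658.8, -231.9, 62.8]
tcp_rot: [3.142, 0.004, 2.72]
ft_force: [0.5, -0.2, -1.6]
opening: 0.176
grip_force: 30.0
```

```bash
cat > st2.py <<'E'
from h import *
from cell import env
import sys
s=env.state();e=s["eef_pos"];y=s["tcp_rot"][2];c=env.read_camera("side")
u=-np.array([np.cos(y),np.sin(y),0]);g=e+[0,0,float(sys.argv[1]) if len(sys.argv)>1 else 0]
print(round(s["t"],2),e.round(1),s["ft_force"].round(1),round(s["opening"],3),round(s["grip_force"],1))
V=cv2.GaussianBlur(c["color"],(3,3),0).max(2).astype(np.float32)
def samp(W):
    p=cv2.projectPoints(W,cv2.Rodrigues(c["R"])[0],c["t"],c["K"],c["dist"])[0].reshape(-1,2).astype(np.float32);return cv2.remap(V,p[:,0][None],p[:,1][None],1)[0]
for th in range(int(sys.argv[2]),int(sys.argv[3]),5):
    t=np.radians(th);L=np.arange(20,200,10.);print(th,samp(g-np.outer(L,u*np.cos(t)+np.array([0,0,np.sin(t)]))).astype(int))
E
python3 st2.py 0 -15 100
```

```text
19.75 [ 658.8 -231.9   62.8] [ 0.5 -0.2 -1.6] 0.176 30.0
-15 [128 131 119 101  75  50  41  49  50  48  49  51  50  49  50  50  50  49]
-10 [132 136 131 122 108  91  75  66  54  51  48  51  49  51  52  49  50  52]
-5 [135 138 137 134 131 123 116 116 103  89  78  64  53  44  42  41  43  47]
0 [135 138 137 137 137 135 140 143 141 139 137 136 130 144  94  51  31  63]
5 [135 136 135 136 138 137 141 141 140 143 143 144 146 186 169 107  53  64]
10 [132 132 131 131 131 130 128 126 123 119 114 108 111  77  41  34  65  63]
15 [130 127 124 118 110 102  91  80  68  58  47  39  35  24  26  47  63  66]
20 [125 117 108  95  77  63  47  38  31  30  29  27  29  27  25  52  66  67]
25 [119 107  88  66  46  37  29  28  28  30  27  28  27  27  29  53  66  66]
30 [112  91  66  44  27  30  28  29  28  29  26  27  26  29  28  47  68  66]
35 [104  76  49  31  24  27  28  28  26  26  26  27  29  26  29  39  60  44]
40 [95 63 34 28 25 26 28 28 27 27 27 27 26 27 28 30 33 28]
45 [86 52 30 28 28 28 27 28 28 30 29 27 26 30 29 28 26 29]
50 [76 43 28 29 30 28 28 26 27 27 27 26 28 28 28 26 28 27]
55 [67 37 28 30 32 29 31 28 26 28 29 28 29 30 26 27 27 29]
60 [57 33 29 31 31 28 32 28 29 28 27 29 26 28 29 28 27 35]
65 [50 31 28 30 29 27 31 29 31 28 28 29 27 28 28 28 38 45]
70 [43 30 27 30 30 28 28 28 29 26 28 29 29 26 29 34 44 52]
75 [37 29 27 30 30 27 29 27 30 28 29 29 30 27 31 43 47 50]
80 [34 28 28 28 29 28 31 28 26 29 30 30 28 32 34 48 50 50]
85 [29 28 28 30 29 29 28 28 28 29 28 27 26 33 48 51 50 51]
90 [27 28 30 30 28 28 28 28 29 27 27 27 27 28 40 50 50 52]
95 [24 28 29 28 28 29 28 27 29 29 28 28 28 32 44 51 50 50]
```

The pump is held firmly by the knob at about 3.5°, with its tip 165 mm away. I'll align it with the tube, raise it, put the nozzle just inside the mouth, and turn it against the upper inner rim, which is concave and so keeps it centred.

Emit:
carry_out --pt "0 0 -15 -4.6 1" --pt "0 13 -15 -4.6 1" --pt "0 13.3 -16 0 1" --pt "12 0 0 0 1" --pt "18 0 0 0 1" --pt "18 0 0 0 1" --pt "18 0 0 0 1" --pt "0 0 0 0 1"

```text
t: 20.6
eef_pos: [602.7, -189.2, 107.4]
tcp_rot: [-3.141, 0.004, 2.878]
ft_force: [5.5, 1.2, 0.7]
opening: 0.205
grip_force: 30.0
```

```bash
python3 st2.py 0 -10 25
python3 - <<'E'
from pl import *
X=env.state()["eef_pos"]-M;print(X@u+15,X[2],X@nv)
E
```

```text
20.6 [ 602.7 -189.2  107.4] [5.5 1.2 0.7] 0.205 30.0
-10 [136 118  94  67  51  48  49  50  49  48  49  50  50  74 111 120 120 119]
-5 [139 129 114  94  76  59  51  50  49  48  50  41  44  67  73  67  63  65]
0 [141 137 129 120 115  97  79  66  57  50  47  33 106 128 129 100  95  95]
5 [142 141 137 137 141 133 130 118 109  98  86  75 130 141 143 139 129 121]
10 [143 142 141 143 149 148 147 146 145 146 156 146 126 134 139 143 143 140]
15 [142 140 141 141 146 144 145 144 144 142 163 163 108  99 119 130 137 143]
20 [140 136 136 135 135 130 125 120 114 109 100  71  66  64  68  76  96 113]
158.43690464102224 106.88029417487913 0.5676378534657199
```

The nozzle caught the lip, so the pump slid in the grip and is now held mid-handle at about 12°. I'll push it partway back into the tube, where it rested stably before, and re-grip it properly at the knob.

Emit:
carry_out --pt "-10 0 -12 0 1" --pt "0 0 -13 0 1" --pt "12 0 0 0 1" --pt "12 0 0 0 1" --pt "12 0 0 0 1" --pt "12 0 0 0 1" --pt "12 0 0 0 1" --pt "11 0 0 0 0.6" --pt "0 0 0 0 0.6" --pt "0 0 0 0 0.6"

```text
t: 21.65
eef_pos: [543.2, -173.6, 131.0]
tcp_rot: [3.141, -0.001, 2.88]
ft_force: [0.0, 0.6, 0.6]
opening: 0.38
grip_force: 0.0
```

```bash
cat > st3.py <<'E'
from pl import *
s=env.state();X=s["eef_pos"]-M;print(round(s["t"],2),"tcp",(X@u+15).round(1),X[2].round(1),(X@nv).round(1),s["ft_force"].round(1),round(s["opening"],3))
c=env.read_camera("side")
h=cv2.cvtColor(c["color"],cv2.COLOR_RGB2HSV);m=cv2.inRange(h,(100,100,40),(125,255,255));x0,y0,x1,y1=(215,100,300,200)
y,x=np.where(m[y0:y1,x0:x1]>0);p=np.c_[x+x0,y+y0].astype(float);mm,w,lo,hi=axis(p)
o,d=ray(c,[mm+w*lo,mm+w*hi]);Y=o+d*(((M-o)@nv)/(d@nv))[:,None];print(len(p),np.c_[(Y-M)@u+15,Y[:,2]].round(1).tolist(),(mm+w*lo).round(),(mm+w*hi).round())
b=env.read_camera("wrist");cv2.imwrite("pics/w.png",b["color"][:,:,::-1]);hb=cv2.inRange(cv2.cvtColor(b["color"],cv2.COLOR_RGB2HSV),(100,100,40),(125,255,255))[:,150:410]
yy,xx=np.where(hb[180:]>0);print("wrist blue cols",[(r,int(xx[yy==r-180].mean())+150) for r in range(190,400,20) if (yy==r-180).any()])
E
python3 st3.py
```

```text
21.65 tcp 96.8 131.0 0.1 [0.  0.6 0.6] 0.38
151 [[97.2, 141.4], [62.3, 109.6]] [252. 147.] [265. 160.]
wrist blue cols [(210, 274), (230, 274), (250, 274), (270, 274), (290, 274), (310, 274)]
```

Emit:
carry_out --pt "0 0 -30 0 0.6" --pt "-13 0 -35 0 0.6" --pt "-13 0 -10 0 0.6"

```text
t: 22.05
eef_pos: [569.9, -180.9, 209.2]
tcp_rot: [-3.141, 0.004, 2.88]
ft_force: [1.4, -0.1, 0.4]
opening: 0.398
grip_force: 0.0
```

```bash
python3 st3.py
```

```text
22.05 tcp 124.5 209.2 -0.1 [ 1.4 -0.1  0.4] 0.398
245 [[130.7, 146.2], [60.6, 114.7]] [240. 141.] [265. 159.]
wrist blue cols [(190, 274), (210, 274), (230, 274)]
```

Emit:
carry_out --pt "-7 0 20 0 0.6" --pt "0 0 25 0 0.65" --pt "0 0 13 0 0.65" --pt "0 0 0 0 0.7"

```text
t: 22.55
eef_pos: [573.9, -181.8, 145.4]
tcp_rot: [3.141, -0.005, 2.88]
ft_force: [0.4, 0.2, -0.0]
opening: 0.316
grip_force: 0.0
```

```bash
python3 st3.py|head -1
```

```text
22.55 tcp 128.5 145.4 0.1 [ 0.4  0.2 -0. ] 0.316
```

Emit:
carry_out --pt "-2 0 0 0 1" --pt "0 0 0 0 1" --pt "0 0 0 0 1" --pt "0 0 0 0 1" --pt "-8 0 -3.5 0 1" --pt "-8.5 0 -4 0 1" --pt "0 0 -5 0 1" --pt "0 0 -5.5 0 1" --pt "3 0 -7 0 1" --pt "4 0 -7 0 1" --pt "4 0 -7 0 1"

```text
t: 23.75
eef_pos: [582.0, -184.1, 187.7]
tcp_rot: [3.142, 0.0, 2.88]
ft_force: [0.7, -0.8, -0.9]
opening: 0.173
grip_force: 30.0
```

```bash
python3 st3.py|head -1; python3 st2.py 0 20 75
```

```text
23.75 tcp 137.0 187.7 -0.0 [ 0.7 -0.8 -0.9] 0.173
23.85 [ 582.3 -184.2  188.3] [ 1.2 -0.3 -1.6] 0.169 30.0
20 [122 134 123 107  90  72  60  53  51  47  49  49  98 119 115  79  68  60]
25 [127 139 135 130 124 112 108 103  86  75  65  60  77  72  67  64  70  84]
30 [132 141 140 141 139 137 136 141 141 137 135 133 129 130 123 117 121 120]
35 [133 140 140 143 141 143 140 145 147 145 145 144 144 152 142 143 142 142]
40 [130 137 137 137 135 133 130 129 124 118 113 105 100 121 134 136 136 136]
45 [124 132 129 123 117 103  92  83  71  60  55  52  51  99 111  92  87  84]
50 [116 126 115  99  82  64  54  51  49  51  49  52  50  58  93  68  65  64]
55 [104 116  95  73  55  49  47  50  46  49  51  49  49  48  43  65  65  64]
60 [ 91 103  75  55  51  49  49  46  34  43  50  50  45  34  27  39  65  65]
65 [76 87 59 47 51 48 49 44 29 31 47 47 32 29 29 27 36 64]
70 [62 72 51 47 50 46 47 36 27 27 38 33 30 28 28 26 29 27]
```

The pump is at 34° with a firm grip on the knob, on plan. I'll continue.

Emit:
carry_out --pt "5 0 -7 0 1" --pt "6 0 -7 0 1" --pt "6 0 -7 0 1" --pt "7 0 -6 0 1" --pt "7 0 -6 0 1" --pt "7 0 -5 0 1" --pt "8 0 -6 0 1" --pt "8 0 -5 0 1" --pt "9 0 -4.5 0 1" --pt "9 0 -4 0 1"

```text
t: 24.9
eef_pos: [512.2, -165.4, 244.8]
tcp_rot: [3.142, 0.0, 2.88]
ft_force: [1.1, -0.2, -0.1]
opening: 0.165
grip_force: 30.0
```

```bash
python3 st3.py|head -1; python3 st2.py 0 50 95
```

```text
24.9 tcp 64.7 244.8 -0.1 [ 1.1 -0.2 -0.1] 0.165
25.0 [ 512.  -165.3  245.1] [-0.1 -0.2 -1.4] 0.169 30.0
50 [140 103  54  50  49  51  51  50  50  50  67 117 113  75  65  61  83 117]
55 [128 107  77  64  51  51  52  51  51  55 109 120  94  65  66  96 117 119]
60 [118 117 106  95  80  70  64  58  53  50 104 105  72  70  95 121 126 130]
65 [112 125 122 120 117 112 114 113 109 106 103 105  99 124 137 139 144 142]
70 [108 127 127 129 129 127 129 133 132 132 132 133 132 133 139 141 136 130]
75 [104 128 128 128 128 126 125 124 121 119 113 102  91  92 119 119  99  75]
80 [103 127 125 121 115 106  95  82  65  57  53  51  41  28  30  56  62  65]
85 [101 124 116 103  84  65  52  49  48  48  49  48  41  30  30  28  29  36]
90 [103 118 100  73  54  49  49  49  48  48  51  49  38  29  25  27  30  29]
```

Emit:
carry_out --pt "8 0 -3 0 1" --pt "8 0 -2.5 0 1" --pt "8 0 -2 0 1" --pt "8 0 -1.5 0 1" --pt "8 0 -1 0 1" --pt "7 0 -0.5 0 1"

```text
t: 25.65
eef_pos: [466.8, -153.3, 255.1]
tcp_rot: [3.142, 0.0, 2.88]
ft_force: [0.7, -1.0, 0.2]
opening: 0.161
grip_force: 30.0
```

```bash
python3 st2.py 0 65 115
```

```text
25.65 [ 466.8 -153.3  255.1] [ 0.7 -1.   0.2] 0.161 30.0
65 [120  52  37  31  24  29  49  84  69  63 109 103  64  60  67 113 119 119]
70 [104  59  35  27  30  42  49  52  52  78 119  93  64  66  98 120 117 117]
75 [101  78  52  34  41  50  49  50  52  98 121  89  61  77 115 121 132 140]
80 [101  99  88  73  69  60  58  55  53 108 118  82  71 104 131 138 143 141]
85 [105 114 112 110 107 104 105 111 108 109 115 103 105 129 142 142 136 126]
90 [107 120 121 120 121 121 120 123 126 125 125 125 124 123 120 127 112  78]
95 [107 122 120 120 120 115 113 111 105  92  83  73  55  40  33  42  57  63]
100 [104 122 117 110 102  85  69  57  52  49  48  49  50  47  39  30  28  27]
105 [100 120 103  83  62  51  50  51  50  50  49  48  51  50  49  45  31  32]
110 [ 97 113  81  55  51  50  49  51  49  48  48  49  48  48  49  49  50  49]
```

The pump is about 88° upright. I'll ease off the rim and lift out gently.

Emit:
carry_out --pt "-1 0 -2 0 1" --pt "-1 0 -5 0 1" --pt "0 0 -8 0 1" --pt "0 0 -10 0 1" --pt "0 0 -10 0 1" --pt "0 0 -5 0 1"

```text
t: 26.3
eef_pos: [469.6, -154.1, 296.2]
tcp_rot: [-3.141, 0.001, 2.88]
ft_force: [0.2, -0.1, -0.8]
opening: 0.168
grip_force: 30.0
```

```bash
python3 st2.py 0 75 110
```

```text
26.3 [ 469.6 -154.1  296.2] [ 0.2 -0.1 -0.8] 0.168 30.0
75 [115 126 126 126 143 138 116 119 118 118 116 117 115 102 122  87  65  68]
80 [113 124 124 124 127 133 125 129 128 128 128 127 125 125 124 101  67  86]
85 [114 124 123 123 120 119 116 111 102  92  78  67  58  58 101  75  82 132]
90 [113 122 120 119 124  87  65  56  50  50  50  51  50  48  49  47  38  56]
95 [112 119 118 139 172  86  45  48  49  50  50  50  48  49  48  49  47  40]
100 [109 118 140 178 199 120  49  49  50  49  51  48  49  49  49  46  48  48]
105 [105 127 172 198 205 162  51  49  49  50  49  51  48  48  49  48  48  47]
```

```bash
cat > st4.py <<'E'
from h import *
from cell import env
s=env.state();e=s["eef_pos"];y=s["tcp_rot"][2];c=env.read_camera("side");u=-np.array([np.cos(y),np.sin(y),0])
rv=cv2.Rodrigues(c["R"])[0];V=cv2.GaussianBlur(c["color"],(3,3),0).max(2).astype(np.float32)
print(round(s["t"],2),e.round(1),s["ft_force"].round(1),round(s["opening"],3),s["qvel"].round(3))
for L in range(40,190,15):
    xs=np.arange(-60,40,4.);p=cv2.projectPoints(e+np.outer(xs,u)-[0,0,L],rv,c["t"],c["K"],c["dist"])[0].reshape(-1,2).astype(np.float32)
    print(L,cv2.remap(V,p[:,0][None],p[:,1][None],1)[0].astype(int))
E
python3 st4.py
```

```text
26.35 [ 469.8 -154.1  296.5] [-0.1  0.4  0.8] 0.164 [ 0.001  0.011  0.023 -0.001 -0.033  0.   ]
40 [200 199 200 202 204 203 204 203 202 202 195 165 129 123 124 121 120 147
 185 199 201 200 199 196 196]
55 [100 113 130 143 153 169 179 187 190 192 176 141 123 124 121 120 145 183
 200 203 202 201 198 199 198]
70 [ 50  50  49  49  48  47  49  48  49  74 116 137 133 126 116  95  81  92
 110 119 138 153 161 170 176]
85 [ 95  83  59  48  44  42  39  43  68 106 125 126 125 120 100  67  48  47
  48  48  48  50  51  48  48]
100 [225 216 158  76  39  31  33  60 100 123 129 129 122 104  75  53  50  49
  51  51  50  51  50  49  49]
115 [204 190 177 158 122  79  71 101 123 130 129 124 107  77  57  50  50  51
  51  49  48  50  50  52  50]
130 [141 122 103  88  72  72  97 120 129 129 124 111  82  57  50  48  48  48
  51  51  49  49  49  50  50]
145 [ 78  80  83  79  80  86 108 126 130 126 113  83  58  49  49  49  51  50
  49  50  50  49  47  47  49]
160 [ 97 105 110 109 111 118 136 143 133 119 117 109  85  57  51  51  51  48
  49  48  47  49  48  48  47]
175 [63 65 67 67 65 65 65 69 70 70 72 69 67 61 50 42 44 45 48 49 50 50 49 49
 49]
```

A second reading confirms the pump relaxed to 78.3° on lifting, which is right at the tolerance. I'll do one more push against the rim, overshooting slightly this time.

Emit:
carry_out --pt "-15 0 0 0 1" --pt "-15 0 5 0 1" --pt "0 0 14 0 1" --pt "0 0 20 0 1" --pt "12 0 0 0 1" --pt "10 0 -1 0 1" --pt "9 0 -0.5 0 1" --pt "9 0 0 0 1" --pt "8 0 0 0 1" --pt "7 0 0 0 1"

```text
t: 27.4
eef_pos: [444.7, -147.4, 258.0]
tcp_rot: [-3.141, 0.001, 2.88]
ft_force: [0.9, -0.2, 1.1]
opening: 0.164
grip_force: 30.0
```

```bash
python3 st4.py
```

```text
27.4 [ 444.7 -147.4  258. ] [ 0.9 -0.2  1.1] 0.164 [-0.03  -0.096  0.146  0.001 -0.042 -0.03 ]
40 [ 49  50  49  49  50  50  50  50  49  49  50  50  48  46  59  96 115 118
 114 102  66  36  35  45  47]
55 [ 47  50  54  70 110 159 195 198 141  72  42  38  35  33  43  79 109 118
 118 111  87  58  52  49  48]
70 [123 165 198 219 222 202 170 148 140 125  85  41  28  31  41  69 101 116
 118 114  97  67  48  48  51]
85 [226 225 222 215 202 172 142 130 126 118 105  86  65  51  49  65  97 114
 119 119 109  77  52  51  50]
100 [208 194 179 162 142 122 101  87  73  64  57  52  49  50  51  58  88 115
 121 122 118  92  62  51  50]
115 [140 121  99  81  68  70  88 106 116 119 119 120 121 119 118 117 113 114
 119 122 121 102  68  51  49]
130 [ 67  59  56  57  60  61  64  69  69  70  70  72  78  86  91  90  91 104
 117 124 123 110  81  57  49]
145 [ 67  68  64  62  62  63  63  65  65  67  67  65  65  68  76  91 104 112
 115 122 123 115  87  51  35]
160 [117 117 117 118 117 117 117 113  95  79  83  94 108 123 131 135 138 139
 137 131 128 110  81  57  46]
175 [119 119 119 120 117 117 117 119 125 129 132 138 140 141 143 143 142 140
 138 136 132 125 106  80  55]
```

The pump reads about 95°. I'll lift out again.

Emit:
carry_out --pt "-1 0 -3 0 1" --pt "-1 0 -8 0 1" --pt "0 0 -12 0 1" --pt "0 0 -12 0 1" --pt "0 0 -5 0 1"

```text
t: 27.95
eef_pos: [447.7, -148.2, 298.6]
tcp_rot: [-3.141, 0.001, 2.88]
ft_force: [0.1, 0.7, -0.6]
opening: 0.159
grip_force: 30.0
```

```bash
python3 st4.py
```

```text
27.95 [ 447.7 -148.2  298.6] [ 0.1  0.7 -0.6] 0.159 [ 0.    -0.038 -0.056  0.001  0.104 -0.001]
40 [200 200 201 201 201 201 199 199 200 203 205 197 161 127 123 122 117 127
 167 201 204 203 201 200 200]
55 [ 66  70  83  94 112 124 137 156 164 174 178 163 133 122 122 119 122 152
 186 202 205 205 200 198 199]
70 [ 48  48  49  49  47  48  48  50  48  51  75 109 121 122 121 113  92  62
  45  39  66  96 120 133 145]
85 [ 50  49  49  48  52  62  72  61  50  60  95 125 130 124 119 102  64  33
  25  29  35  39  45  48  48]
100 [ 53  71 107 154 196 216 212 164  96  84 110 125 129 125 113  83  53  44
  46  49  50  51  49  49  49]
115 [203 221 225 225 222 205 165 140 130 122 123 126 126 118  94  64  50  49
  51  51  51  51  50  51  49]
130 [222 217 207 195 179 159 134 117 118 124 127 128 123 102  71  54  50  51
  50  50  50  51  50  50  51]
145 [180 161 143 123 104  87  79  88 110 124 127 124 115  94  73  65  59  50
  48  51  48  50  51  50  48]
160 [ 98  81  69  62  66  85 105 113 125 140 135 123 121 119 119 119 117 101
  69  51  50  50  50  49  49]
175 [59 56 57 59 60 61 64 64 69 76 74 68 69 72 72 70 68 66 66 56 48 47 47 48
 48]
```

The tilt is about 9° now, inside the 11.5° limit. Moving gently to the board.

Emit:
carry_out --pt "2.5 8 0 0 1" --pt "5.5 18 0 0 1" --pt "8.5 28 0 0 1" --pt "10.3 34 0 0 1" --pt "11 36 0 0 1" --pt "11 36 0 0 1" --pt "11 36 0 0 1" --pt "11 36 0 0 1" --pt "10.3 34 0 0 1" --pt "8.5 28 0 0 1" --pt "5.5 18 0 0 1" --pt "2.5 8 0 0 1"

```text
t: 29.2
eef_pos: [435.0, 188.0, 296.8]
tcp_rot: [-3.141, -0.001, 2.882]
ft_force: [1.1, 0.0, -0.3]
opening: 0.162
grip_force: 30.0
```

Emit:
carry_out --pt "0 0 4 0 1" --pt "0 0 8 0 1" --pt "0 0 6 0 1" --pt "0 0 2 0 1"

```text
t: 29.6
eef_pos: [435.5, 185.5, 276.4]
tcp_rot: [-3.141, -0.001, 2.879]
ft_force: [0.7, -0.8, -0.9]
opening: 0.166
grip_force: 30.0
```

```bash
python3 st4.py
python3 - <<'E'
from h import *
from cell import env
import pickle
c=env.read_camera("side");t=env.read_camera("top");pickle.dump((c,t),open("z.pkl","wb"))
for n,q in(("side",c),("top",t)):
    h=cv2.cvtColor(q["color"],cv2.COLOR_RGB2HSV);m=cv2.inRange(h,(0,0,150),(180,60,255))
    # white blobs of nozzle size near the joint
    n2,l,s,ce=cv2.connectedComponentsWithStats(m);x0,y0=(255,225) if n=="side" else (190,200)
    print(n,[(ce[i].round(1).tolist(),s[i].tolist()) for i in range(1,n2) if 3<s[i][4]<300 and x0-20<ce[i][0]<x0+70 and y0-50<ce[i][1]<y0+100])
E
```

```text
29.6 [435.5 185.5 276.4] [ 0.7 -0.8 -0.9] 0.166 [ 0.005  0.013  0.015 -0.    -0.035  0.002]
40 [ 47  50  48  50  48  47  49  50  50  51  50  51  73 104 120 126 116  62
  23  30  41  47  47  48  47]
55 [ 46  49  50  49  47  49  48  49  48  49  49  58  92 114 121 124 118  72
  21  18  25  28  23  21  19]
70 [ 71  85  75  57  47  46  47  47  49  47  53  83 107 119 123 125 120  99
  51  21  21  26  23  23  22]
85 [ 94 134 137 109  80  77  75  71  66  60  77 115 122 122 124 122 111  82
  54  48  50  50  48  50  51]
100 [ 99 136 138 112  80  63  62  70  75  82 111 134 129 125 126 120  98  60
  37  34  45  51  49  49  49]
115 [108 136 137 108  77  55  29  27  26  65 119 135 129 126 126 115  92  79
  76  72  63  57  56  52  48]
130 [111 137 137 109  80  75  75  71  68  87 116 126 127 128 121 102  83  80
  84  82  77  78  78  76  75]
145 [113 135 134 109  82  78  76  76  81 102 122 126 127 126 113  90  79  97
 142 144 141 125  84  77  78]
160 [117 135 135 108  81  76  78  76  77  88 120 128 126 119 101  82  75  76
 108 152 153 155 141  92  78]
175 [116 134 137 112  81  76  76  76  77  80 106 123  98  85  86  83  78  78
  78  78  89 104 103  86  76]
side [([302.8, 189.8], [296, 184, 15, 13, 137]), ([305.6, 255.2], [293, 251, 25, 9, 128]), ([255.8, 278.6], [253, 275, 7, 7, 24]), ([288.6, 312.5], [285, 307, 8, 11, 76])]
top [([218.1, 189.3], [205, 185, 28, 9, 137])]
```

Run:
```python
from h import *
from cell import env
import pickle
c,t=pickle.load(open("z.pkl","rb"));s=env.state();e=s["eef_pos"];y=s["tcp_rot"][2];u=-np.array([np.cos(y),np.sin(y),0])
w=env.read_camera("wrist");from scipy.spatial.transform import Rotation as Ro
T=np.eye(4);T[:3,:3]=Ro.from_euler("xyz",s["tcp_rot"]).as_matrix();T[:3,3]=e;C=T@w["hand_eye"];w["R"]=C[:3,:3].T;w["t"]=-C[:3,:3].T@C[:3,3]
pickle.dump(w,open("w.pkl","wb"))
P=np.array([e-16*u-[0,0,162],e-15*u-[0,0,141],[415.2,191.6,56]])
for n,q in(("side",c),("wrist",w)):
    p=cv2.projectPoints(P,cv2.Rodrigues(q["R"])[0],q["t"],q["K"],q["dist"])[0].reshape(-1,2);print(n,p.round(1).tolist())
    h=cv2.cvtColor(q["color"],cv2.COLOR_RGB2HSV);m=cv2.inRange(h,(0,130,90),(7,255,255));yy,xx=np.where(m>0);k=np.hypot(xx-p[2,0],yy-p[2,1])<60;print(" red px",k.sum(),xx[k].mean() if k.any() else 0,yy[k].mean() if k.any() else 0)
    x,yv=p[0].round().astype(int)
    if n=="wrist": 
        m=cv2.inRange(h,(0,0,170),(180,50,255));n2,l,st,ce=cv2.connectedComponentsWithStats(m);print([(ce[i].round(1).tolist(),st[i].tolist()) for i in range(1,n2) if st[i][4]>15 and abs(ce[i][0]-x)<120 and abs(ce[i][1]-yv)<120])
    V=h[:,:,2]
    if n=="side": print(V[yv-26:yv+14:2,x-10:x+12:2])
```

```text
side [[271.8, 287.0], [271.2, 281.5], [274.2, 301.9]]
 red px 32 274.8125 303.25
[[118 125 122 114 106  67  47  51  50  47  50]
 [113 122 125 121 107  86  45  42  55  44  46]
 [114 122 125 122 117  96  47  49  46  52  44]
 [101 126 122 124 130 117  52  46  53  46  38]
 [ 91 120 126 125 127 131  82  69  67  59  59]
 [ 86 121 128 129 128 137  94  80  71  82  79]
 [ 80 110 132 134 126 144 111  76  78  77  74]
 [ 86  98 128 127 127 139 120  59  60  61  57]
 [ 76  92 120 124 128 125 115  46  23  30  31]
 [ 73  87 115 126 126 127 109  59  15  29  32]
 [ 75  81 109 128 127 128 119  82  60  50  55]
 [ 75  81  96 124 128 130 120 101  80  76  76]
 [ 79  80  92 121 126 128 120  95  79  79  80]
 [ 74  82  80 102 123 130 110  80  79  72  73]
 [ 83  97  94  78  96 142 128  77  82  80  77]
 [ 77  79  80  73  80 112 104  75  78  79  74]
 [ 73  80  86 104  85  80  70  73  82  76  76]
 [ 76  78  86 117  84  79  72  79  76  81  77]
 [ 81  78  77  73  77  76  79  77  77  75  77]
 [ 79  76  72  77  81  82 105 102  75  76  76]]
wrist [[274.1, 176.7], [274.1, 182.7], [274.2, 160.7]]
 red px 128 273.9765625 159.2890625
[([245.3, 141.7], [196, 118, 96, 49, 1125]), ([273.9, 191.0], [270, 179, 10, 22, 141]), ([243.6, 214.4], [236, 207, 16, 16, 159]), ([303.7, 230.1], [296, 223, 16, 15, 155]), ([319.5, 249.3], [300, 239, 39, 22, 435]), ([162.9, 282.4], [161, 281, 5, 4, 17])]
```

Run:
```python
from h import *
from cell import env
import pickle
c,t=pickle.load(open("z.pkl","rb"));w=pickle.load(open("w.pkl","rb"))
tip,er=tri(c,(272.5,291),w,(274,178.5));red,er2=tri(c,(274.8,303.3),w,(274,159.3));s=env.state();e=s["eef_pos"]
y=s["tcp_rot"][2];print(s["t"],"tip",tip,er,"red",red,er2,"red z52 side/wrist",onz(c,[(274.8,303.3)],52),onz(w,[(274,159.3)],52),"tcp-tip",e-tip,np.linalg.norm(e-tip))
d=np.array([415.2,191.6])-tip[:2];print("tool",d@[np.cos(y),np.sin(y)],d@[np.sin(y),-np.cos(y)])
print("tilt",np.degrees(np.arctan2(np.hypot(*(e-tip)[:2]),(e-tip)[2])))
```

```text
29.8 tip [421.96703264 189.34946316  99.8121774 ] 6.401076138755819 red [414.17112969 191.56778009  50.00993337] 0.6997620868298694 red z52 side/wrist [[413.62937499 192.62366734  52.        ]] [[414.21633432 191.60580928  52.        ]] tcp-tip [ 13.8545013   -3.30145973 177.66381156] 178.23377003262266
tool 7.1190263983859685 0.42084431897635827
tilt 4.583318542543542
```

Emit:
carry_out --pt "2 0 4 0 1" --pt "3 0.5 6 0 1" --pt "1.5 0 5 0 1" --pt "0 0 2 0 1" --pt "0 0 0 0 1" --pt "0 0 0 0 1" --pt "0 0 0 0 1"

```text
t: 30.5
eef_pos: [429.6, 188.5, 260.5]
tcp_rot: [3.141, 0.0, 2.88]
ft_force: [0.2, -0.2, -1.9]
opening: 0.159
grip_force: 30.0
```

Run:
```python
from h import *
from cell import env
from scipy.spatial.transform import Rotation as Ro
s=env.state();e=s["eef_pos"];c=env.read_camera("side");w=env.read_camera("wrist")
T=np.eye(4);T[:3,:3]=Ro.from_euler("xyz",s["tcp_rot"]).as_matrix();T[:3,3]=e;C=T@w["hand_eye"];w["R"]=C[:3,:3].T;w["t"]=-C[:3,:3].T@C[:3,3]
h=cv2.cvtColor(w["color"],cv2.COLOR_RGB2HSV);m=cv2.inRange(h,(0,0,170),(180,50,255));n2,l,st,ce=cv2.connectedComponentsWithStats(m)
print([(ce[i].round(1).tolist(),st[i].tolist()) for i in range(1,n2) if st[i][4]>15 and abs(ce[i][0]-274)<15])
m=cv2.inRange(h,(0,130,90),(7,255,255));yy,xx=np.where(m>0);k=np.hypot(xx-274,yy-160)<60;print("red wrist",xx[k].mean(),yy[k].mean())
V=c["color"].max(2);print(V[276:308:2,262:284:2])
for z in(80,88,96): print(z,onz(w,[(274,180)],z),onz(c,[(273,298)],z))
print(e,s["t"],s["opening"],s["grip_force"],s["ft_force"].round(1))
```

```text
[([273.5, 193.1], [270, 185, 9, 16, 89])]
red wrist 272.6448598130841 165.81308411214954
[[ 72  81 108 127 127 124 123  94  40  44  40]
 [ 74  78  97 128 129 127 136 121  30  27  30]
 [ 71  72  91 124 129 126 127 125  55  28  31]
 [ 81  81  85 116 127 129 124 124  87  76  73]
 [ 82  78  78 109 124 129 119 117  86  74  79]
 [ 80  73  79  97 125 129 129 119  98  81  73]
 [ 81  88  85  87 121 127 127 124 103  80  72]
 [ 83  91  92  82 117 126 126 126 108  82  75]
 [ 74  78  82  79 102 125 129 123  88  78  78]
 [ 82  76  78  77  85  96 137 129  83  72  71]
 [ 71  80  72  78  91  88 123 126  80  77  74]
 [ 81  80  80  75  80  77  71  75  73  71  80]
 [ 77  74  70  80  78 114 126 129 103  73  75]
 [ 77  79  76  75  74 133 122 124 134  70  77]
 [ 80  74  78  78  77 135 133 129 130  74  81]
 [ 76  73  79  73  77  98 128 125  89  77  79]]
80 [[421.25195045 190.76460914  80.        ]] [[416.8356429  195.44938131  80.        ]]
88 [[419.55160554 191.22051895  88.        ]] [[415.99625249 199.52804118  88.        ]]
96 [[417.85126063 191.67642877  96.        ]] [[415.15686208 203.60670105  96.        ]]
[429.64761516 188.52808038 260.5469    ] 30.5 0.15895191644424153 30.001279413700104 [ 0.2 -0.2 -1.9]
```

Emit:
carry_out --pt "1 0 -3 0 1" --pt "0.5 0 -3 0 1" --pt "0 0 -1 0 1" --pt "0 0 0 0 1"

```text
t: 31.0
eef_pos: [428.1, 188.9, 267.7]
tcp_rot: [3.141, 0.001, 2.88]
ft_force: [0.1, 0.7, -1.0]
opening: 0.167
grip_force: 30.0
```

Run:
```python
from cell import env
c=env.read_camera("side");V=c["color"].max(2);print(V[284:306,270:280:2])
w=env.read_camera("wrist")["color"].max(2);print(w[166:204:2,266:284:2])
s=env.state();print(s["t"],s["eef_pos"],s["opening"],s["grip_force"],s["ft_force"].round(1))
```

```text
[[124 127 126 123 103]
 [119 128 127 124 110]
 [113 129 130 128 119]
 [115 125 129 127 112]
 [108 130 129 125 118]
 [102 127 132 127 119]
 [ 98 121 127 130 104]
 [ 90 117 124 131  97]
 [ 81  96 124 136  95]
 [ 75  77 117 145  99]
 [ 76  80 108 144  92]
 [ 94  85  95 126  85]
 [ 93  94  81  94  80]
 [ 87 100  77  72  78]
 [ 85  86  65  67  75]
 [ 77  81 107  96  72]
 [ 74 109 128 125 100]
 [ 76 128 128 123 122]
 [ 76 131 122 120 134]
 [ 85 132 120 124 135]
 [ 71 131 130 129 136]
 [ 64 128 139 141 117]]
[[159 178 159 155 152 159 176 167  98]
 [167 173 154 160 158 153 170 173 106]
 [168 176 153 156 158 156 168 171  99]
 [148 176 158 152 151 148 153 148 104]
 [106 155 145 141 144 146 143 139 125]
 [107 125 139 143 147 146 139 139 134]
 [121 135 139 142 146 146 143 140 135]
 [128 135 138 142 146 146 142 140 137]
 [128 133 141 151 153 146 142 139 135]
 [128 135 152 173 174 156 144 140 137]
 [131 141 161 175 182 178 157 142 137]
 [142 158 170 176 181 182 163 140 137]
 [149 163 170 177 182 184 171 144 138]
 [151 162 168 179 181 182 176 146 135]
 [152 162 170 176 182 180 176 154 138]
 [155 164 172 178 179 173 156 141 137]
 [155 164 171 175 162 151 143 139 135]
 [158 164 172 175 151 145 143 140 136]
 [154 163 171 169 148 146 143 141 135]]
31.1 [428.0494665  188.85902577 267.41117448] 0.16174394295909217 30.00124901533127 [ 0.   0.  -0.7]
```

Run:
```python
from h import *
from cell import env
import pickle
from scipy.spatial.transform import Rotation as Ro
c,_=pickle.load(open("z.pkl","rb"));w=pickle.load(open("w.pkl","rb"));s=env.state();e=s["eef_pos"]
C=np.eye(4);C[:3,:3]=Ro.from_euler("xyz",s["tcp_rot"]).as_matrix();C[:3,3]=e;C=C@w["hand_eye"];w["R"]=C[:3,:3].T;w["t"]=-C[:3,:3].T@C[:3,3]
tip,er=tri(c,(276,295.3),w,(273,182.5));print(tip,er,e-tip)
for z in(85,95,103):print(z,onz(c,[(276,295.3)],z),onz(w,[(273,182.5)],z))
```

```text
[416.16637789 190.95370805  88.96221593] 10.43583807881377 [ 11.8830886   -2.09468228 178.44895855]
85 [[411.52142682 190.78724166  85.        ]] [[422.20724455 189.3467718   85.        ]]
95 [[410.53470528 195.97969239  95.        ]] [[420.02086183 189.96460709  95.        ]]
103 [[409.74532804 200.13365298 103.        ]] [[418.27175565 190.45887533 103.        ]]
```

Emit:
carry_out --pt "0 0 3 0 1" --pt "0 0 4 0 1" --pt "0 0 2 0 1" --pt "0 0 0 0 1" --pt "0 0 0 0 1" --pt "0 0 0 0 1"

```text
t: 31.7
eef_pos: [428.1, 188.9, 258.4]
tcp_rot: [3.141, 0.0, 2.88]
ft_force: [0.1, -0.0, -1.4]
opening: 0.164
grip_force: 30.0
```

Run:
```python
from cell import env
s=env.state();print(s["t"],s["eef_pos"],s["opening"],s["grip_force"],s["qvel"].round(3))
print(env.job_done())
```

```text
31.7 [428.11681736 188.88407613 258.44955424] 0.16446091584373013 30.00128298997879 [ 0.    -0.     0.    -0.001 -0.001 -0.002]
the job is handed in; nothing more can be done
None
```

I handed in at 31.7 s with the pump still gripped by its knob, nozzle down (estimated 4–7° from upright) and about 2–4 cm above the red-ringed joint by my measurements; on the way it slipped from the grip and fell to the bench once, and no verdict came back.

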